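# Load the bolt feeder in the garage

## Task

Swing the keeper of the bolt feeder right up, then load every T-slot bolt lying on the bench into the sloping chute, so that each hangs by its head, head up and shank down between the two rails, and has slid down into the row at the lower end. Then swing the keeper fully down over the heads, and leave the mug, the pump bottle and the spray can standing where they are.

Things in the scene. Friction and masses are not known exactly. Their poses are not given: they have to be found in the camera images.
- chute: Gravity chute: two slick aluminium rails (plates 3 mm thick, 62 mm deep, 235 mm long), 15 mm slot between, 21 mm over the outsides, sloping 18 deg down to an end stop. Origin: at the stop's face, mid-slot, level with the rails' top edges (92 mm up). x downhill (upper end x = -0.235), y across, z square to the rails. Fixed; bolts hung by the head slide down by themselves. Let them in at x -0.21 to -0.17.
- keeper (a joint): Keeper: flat grey bar hinged at the chute's lower end, lying over the bolt heads. Rad: 0 fully down (parallel to the rails, underside 18 mm above their top edges, 3 mm over seated heads); grows as its free upper end is swung up; stop at 1.35 (about upright). Friction holds it where it is left; about 3 N at the handle moves it.
- keeper_handle (a point): Middle of the keeper's handle, a black cross bar 10 mm thick, 60 mm long, along the chute's y, at the keeper's free end, held by two 8 mm side arms (52 mm clear between); 45 mm of free opening between it and the flat bar. Swings about keeper_hinge at 230 mm radius. With the keeper down it is 35 mm above the rails' top edges, at chute x = -0.21.
- keeper_hinge (a point): Middle of the keeper's hinge axis, which runs along the chute's y: 20 mm beyond the stop's face, 21 mm above the rails' top edges. Fixed to the chute.
- feeder_foot (a point): The feeder's foot: steel plate 300 x 70 mm, 8 mm thick, bolted to the bench under the chute and in line with it. This point: its middle, at bench level; x points the way the chute runs down. Place and yaw differ from start to start.
- bolt1_head (a point): Plain steel T-slot bolt, 100 g: square head 24 x 24 mm, 15 mm thick; round shank 12 mm across, 50 mm long. This point: the head's centre. x runs along the bolt from the shank's tip to the head; y, z square to the head's sides. Starts lying on the bench at any yaw on the head's edge and the shank's tip, head centre 13 mm up. May be absent.
- bolt2_head (a point): Plain steel T-slot bolt, 100 g: square head 24 x 24 mm, 15 mm thick; round shank 12 mm across, 50 mm long. This point: the head's centre. x runs along the bolt from the shank's tip to the head; y, z square to the head's sides. Starts lying on the bench at any yaw on the head's edge and the shank's tip, head centre 13 mm up. May be absent.
- bolt3_head (a point): Plain steel T-slot bolt, 100 g: square head 24 x 24 mm, 15 mm thick; round shank 12 mm across, 50 mm long. This point: the head's centre. x runs along the bolt from the shank's tip to the head; y, z square to the head's sides. Starts lying on the bench at any yaw on the head's edge and the shank's tip, head centre 13 mm up. May be absent.
- bolt4_head (a point): Plain steel T-slot bolt, 100 g: square head 24 x 24 mm, 15 mm thick; round shank 12 mm across, 50 mm long. This point: the head's centre. x runs along the bolt from the shank's tip to the head; y, z square to the head's sides. Starts lying on the bench at any yaw on the head's edge and the shank's tip, head centre 13 mm up. May be absent.
- bolt5_head (a point): Plain steel T-slot bolt, 100 g: square head 24 x 24 mm, 15 mm thick; round shank 12 mm across, 50 mm long. This point: the head's centre. x runs along the bolt from the shank's tip to the head; y, z square to the head's sides. Starts lying on the bench at any yaw on the head's edge and the shank's tip, head centre 13 mm up. May be absent.
- bolt6_head (a point): Plain steel T-slot bolt, 100 g: square head 24 x 24 mm, 15 mm thick; round shank 12 mm across, 50 mm long. This point: the head's centre. x runs along the bolt from the shank's tip to the head; y, z square to the head's sides. Starts lying on the bench at any yaw on the head's edge and the shank's tip, head centre 13 mm up. May be absent.
- mug: White mug, 80 mm across, 95 mm tall, a bystander. Origin: middle of its foot.
- pump_bottle: Orange pump bottle, 70 x 100 mm, about 240 mm tall, a bystander. Origin: middle of its foot.
- spray_can: Blue spray can, 60 mm across, 170 mm tall, a bystander. Origin: middle of its foot.

How it is judged (in metres and radians):
On the way, in this order (a step that is already met when the one before it is completed fails the run):
1. the keeper is swung up (more than 1.0 rad) (value of joint keeper above 1 rad), for 0.2 s.
2. every bolt present hangs head up in the chute, in the row at the lower end, at rest, the keeper still up (more than 0.8 rad) (x of bolt1_head in the frame of chute between -0.16 and -0.004 m and y of bolt1_head in the frame of chute between -0.006 and 0.006 m and z of bolt1_head in the frame of chute between 0.003 and 0.012 m and angle between each of bolt1_head, bolt2_head, bolt3_head, bolt4_head, bolt5_head, bolt6_head's own x axis and vertical below 0.6 rad and angle between the x axis of each of bolt1_head, bolt2_head, bolt3_head, bolt4_head, bolt5_head, bolt6_head and the z axis of chute, either way round below 0.25 rad and x of bolt2_head in the frame of chute between -0.16 and -0.004 m and y of bolt2_head in the frame of chute between -0.006 and 0.006 m and z of bolt2_head in the frame of chute between 0.003 and 0.012 m and x of bolt3_head in the frame of chute between -0.16 and -0.004 m and y of bolt3_head in the frame of chute between -0.006 and 0.006 m and z of bolt3_head in the frame of chute between 0.003 and 0.012 m and x of bolt4_head in the frame of chute between -0.16 and -0.004 m and y of bolt4_head in the frame of chute between -0.006 and 0.006 m and z of bolt4_head in the frame of chute between 0.003 and 0.012 m and x of bolt5_head in the frame of chute between -0.16 and -0.004 m and y of bolt5_head in the frame of chute between -0.006 and 0.006 m and z of bolt5_head in the frame of chute between 0.003 and 0.012 m and x of bolt6_head in the frame of chute between -0.16 and -0.004 m and y of bolt6_head in the frame of chute between -0.006 and 0.006 m and z of bolt6_head in the frame of chute between 0.003 and 0.012 m and linear speed of each of bolt1, bolt2, bolt3, bolt4, bolt5, bolt6 below 0.02 m/s and value of joint keeper above 0.8 rad), for 0.2 s.
3. the keeper is fully down (less than 0.06 rad) (value of joint keeper below 0.06 rad), for 0.2 s.
At the end, for the whole second after the job is handed in: Each bolt present hangs in the chute head up: head centre 3-12 mm above the rails, 6 mm or less off the slot's middle, within 160 mm of the stop, axis within 0.25 rad of square to the rails; all at rest; keeper under 0.06 rad; mug, pump bottle and can upright, moved under 30 mm (x of bolt1_head in the frame of chute between -0.16 and -0.004 m and y of bolt1_head in the frame of chute between -0.006 and 0.006 m and z of bolt1_head in the frame of chute between 0.003 and 0.012 m and angle between each of bolt1_head, bolt2_head, bolt3_head, bolt4_head, bolt5_head, bolt6_head's own x axis and vertical below 0.6 rad and angle between the x axis of each of bolt1_head, bolt2_head, bolt3_head, bolt4_head, bolt5_head, bolt6_head and the z axis of chute, either way round below 0.25 rad and x of bolt2_head in the frame of chute between -0.16 and -0.004 m and y of bolt2_head in the frame of chute between -0.006 and 0.006 m and z of bolt2_head in the frame of chute between 0.003 and 0.012 m and x of bolt3_head in the frame of chute between -0.16 and -0.004 m and y of bolt3_head in the frame of chute between -0.006 and 0.006 m and z of bolt3_head in the frame of chute between 0.003 and 0.012 m and x of bolt4_head in the frame of chute between -0.16 and -0.004 m and y of bolt4_head in the frame of chute between -0.006 and 0.006 m and z of bolt4_head in the frame of chute between 0.003 and 0.012 m and x of bolt5_head in the frame of chute between -0.16 and -0.004 m and y of bolt5_head in the frame of chute between -0.006 and 0.006 m and z of bolt5_head in the frame of chute between 0.003 and 0.012 m and x of bolt6_head in the frame of chute between -0.16 and -0.004 m and y of bolt6_head in the frame of chute between -0.006 and 0.006 m and z of bolt6_head in the frame of chute between 0.003 and 0.012 m and linear speed of each of bolt1, bolt2, bolt3, bolt4, bolt5, bolt6 below 0.02 m/s and value of joint keeper below 0.06 rad and velocity of joint keeper below 0.05 rad/s and angle between each of mug, pump_bottle, spray_can's own z axis and vertical below 0.15 rad and distance of each of mug, pump_bottle, spray_can from where it was at the start of the episode below 0.03 m); the robot touches nothing.
It fails at once if a bystander is knocked over (angle between any of mug, pump_bottle, spray_can's own z axis and vertical above 0.6 rad).
Of bolt1, bolt2, bolt3, bolt4, bolt5, bolt6 only 4 to 6 are there at a start; the rules pass over those that are not, and their reading is None.
At some moment in a run one of bolt1, bolt2, bolt3, bolt4, bolt5, bolt6 may be knocked a few centimetres aside while the robot is not near it.
Once in a run the grip may slacken for a moment while it holds something.
It also fails if it takes over 210 s, if anything falls off the work surface, if the arm or the gripper's body presses on something with over 40 N, if the wrist force passes 120 N, or if a joint passes its speed limit or range.

## Robot

A 7-joint arm with a two-finger parallel gripper is mounted at the origin on the work surface. World frame = base frame: x ahead of the robot, y to its left, z up, the work surface at z = 0. Lengths are in m, angles in degrees, forces in N, time in s.
With the tool pointing down it reaches from about 0.425 to 0.875 m from the base axis. Payload 4.7 kg.
Tool frame: the origin (TCP) lies at the very end of the fingers, on their centre line; the grasp point (between the pads) lies 19 mm behind it; z points along the fingers, y is the direction in which the jaws open and shut (so a half turn about z gives the same grasp; the last joint's range is limited). The gripper opens to 87 mm and grips with 3 to 60 N. Pads are 19 mm wide; open, the fingers measure 117 mm over their backs; the gripper's body (75 mm by 190 mm) begins 51 mm behind the grasp point.
Start: joints at [-75.453, 18.392, -4.016, 83.108, 1.295, 78.541, -3.26], TCP at [0.154, 0.631, 0.193] pointing down, gripper open.
Joint ranges: [-163.93, 163.93], [-17.29, 119.83], [-79.2, 71.16], [3.27, 140.29], [-89.18, 269.18], [5.43, 117.66], [-154.24, 154.24]. Speed limits (degrees/s): [147.25, 147.25, 180, 180, 180, 180, 180].

## Interface

Orientations are given as [roll, pitch, yaw] about the fixed x, y, z axes, in that order (R = Rz(yaw) Ry(pitch) Rx(roll)).
In Python, from cell import env gives the robot as it stands.
- The arm moves only by the tool servo_tool, never from a script. Its argument "increments" is a list that holds one entry, the list of rows, each a list of 7 numbers: the shift along the tool's x, y, z in m, then the turn, a rotation vector about the tool's x, y, z in degrees, then the opening, from -1 (shut) to 1 (fully open). In form: [[[dx, dy, dz, rx, ry, rz, fingers], ...]]. A call has 1 to 20 rows; each row is the pose to reach, as a shift and turn from the pose commanded when the call began, along the tool's axes at that moment; what a row does not reach only later rows make up. A row lasts 1/10 s, in which the tool goes at most 50 mm and 8.59 degrees, less where a joint would pass 70% of its speed; a pose out of reach is approached as far as the arm can. A call with a gripper value outside its range is refused whole. The fingers move at their own pace and stop on an object; "squeeze" is the grip in N (left out, the last holds). Time passes only in rows, so rows that repeat a pose let the fingers close. It gives the time, the measured TCP pose, the force and the opening at its end, in the units of the state.
- env.get_obs(): the state, without advancing time (a new reading comes with each control period).
- env.read_camera(name): name is "scene" or "top" or "wrist"; returns a dict with "frame" (420x560x3 uint8, blue, green, red), "intrinsics" (3x3 intrinsics, pixels), "rvec" (rotation vector, rad) and "tvec" (3), from world to camera coordinates, as OpenCV has them. Camera axes: x right, y down, z forward; pixel columns grow to the right and rows downward; lengths in m; the calibration is good to about 2 mm. A picture is of the moment at which its call begins. There is no depth.
- env.sign_off(): hands the job in, once; it reports no verdict.
The state is a dict: "time_s": time; "qpos": joint angles; "joint_velocities": joint speeds; "effort": joint torques, N m; "tool_pos": TCP position; "tool_rot": TCP orientation; "force": force on the tool from outside, world axes, zero at the start; "wrist_torque": the same for the moment, N m; "grip_width": finger opening in m.
Only numpy, scipy, OpenCV 4.12 (cv2) and the standard library are available. Lean on these libraries where they do the work, as an engineer would, in place of code of your own. Each camera call takes 0.05 s, during which the arm holds its last target.

## Working session

There is one attempt and no reset: what is moved stays moved. The work goes in short steps, Python scripts to look and compute and a tool call to move; the robot and the scene stay as the last step left them, time stands still between calls to the robot, and variables do not carry over. Pictures are saved under pics/ and viewed, and the job is handed in when it is done.

Besides the shell and the picture viewer there is one more tool, called after "Emit:" as a command line: name --argument value ..., lists and objects as JSON in quotes. servo_tool: Moves the arm, as the interface text tells. Its arguments: {"type":"object","properties":{"increments":{"type":"array","items":{"type":"array","items":{"type":"array","items":{"type":"number"}}}},"squeeze":{"type":"number"}},"required":["increments"]}

```bash
ls; mkdir -p pics; python3 - <<'E'
from cell import env
import cv2
o=env.get_obs(); print(o)
for n in ["scene","top","wrist"]:
    d=env.read_camera(n); cv2.imwrite(f"pics/a_{n}.png",d["frame"]); print(n,d["intrinsics"],d["rvec"],d["tvec"])
E
```

```text
pics
{'time_s': 0.0, 'qpos': array([-75.45107052,  18.43830159,  -4.01339847,  83.17485256,
         1.2959336 ,  78.53745957,  -3.26083815]), 'joint_velocities': array([ 0.04888011, -0.04115451, -0.07975774, -0.01638667,  0.00621597,
        0.07810802,  0.02175497]), 'effort': array([-3.86726852e-04, -4.91293430e+01, -4.03958643e-01, -3.12529457e+01,
       -6.37920317e-02,  4.42351517e-02,  1.97982804e-04]), 'tool_pos': array([0.15433856, 0.63080775, 0.19197027]), 'tool_rot': array([-1.79894667e+02,  7.17145491e-03,  1.66258150e+02]), 'force': array([0.72169086, 0.29504345, 0.59836388]), 'wrist_torque': array([-0.01466729,  0.03407517,  0.02928916]), 'grip_width': 0.08674279865906806}
scene [[489.25554187   0.         284.85394885]
 [  0.         489.25554187 205.90846859]
 [  0.           0.           1.        ]] [ 1.6726802   1.77399028 -0.83643366] [-0.0046422  -0.28072039  1.68847165]
top [[490.77789867   0.         282.98617865]
 [  0.         490.77789867 211.38084567]
 [  0.           0.           1.        ]] [ 2.13281143 -2.19002652  0.13444399] [0.05546313 0.56824222 1.33298445]
wrist [[375.28000827   0.         279.93873418]
 [  0.         375.28000827 211.47495389]
 [  0.           0.           1.        ]] [-2.27543262 -1.78408853 -0.26992596] [-0.64916945 -0.03461251  0.39065313]
```

The scene shows four bolts: top view at about (308,250), (335,199), (355,173) and (424,244). The feeder is at about (237,210), with its upper end and handle near (235,225) and its lower end near (231,160). The mug is at (157,173), the pump bottle at (140,250) and the can at (425,145). Next I'll measure from enlarged crops.

```bash
cat > h.py <<'E'
import numpy as np, cv2
def cam(d):
    R=cv2.Rodrigues(np.array(d["rvec"],float))[0]; return np.array(d["intrinsics"]),R,np.array(d["tvec"],float).ravel()
def ray(d,u,v,z=0.):
    K,R,t=cam(d); c=-R.T@t; r=R.T@np.linalg.solve(K,[u,v,1.]); return c+r*(z-c[2])/r[2]
def proj(d,P):
    K,R,t=cam(d); return cv2.projectPoints(np.array(P,float).reshape(-1,1,3),np.array(d["rvec"],float),np.array(d["tvec"],float),K,None)[0].reshape(-1,2)
def tri(d1,p1,d2,p2):
    A=[]
    for d,p in((d1,p1),(d2,p2)):
        K,R,t=cam(d); P=K@np.c_[R,t]; A+= [p[0]*P[2]-P[0],p[1]*P[2]-P[1]]
    X=np.linalg.svd(np.array(A))[2][-1]; return X[:3]/X[3]
def crop(d,x0,y0,w,h,s,name,pts=None):
    f=d["frame"].copy(); c=cv2.resize(f[y0:y0+h,x0:x0+w],None,fx=s,fy=s,interpolation=cv2.INTER_CUBIC)
    c=cv2.convertScaleAbs(c,alpha=1.3,beta=15)
    step=10
    for x in range((x0+step-1)//step*step,x0+w,step):
        cv2.line(c,(int((x-x0+.5)*s),0),(int((x-x0+.5)*s),5),(0,255,255),1)
        if x%20==0: cv2.putText(c,str(x),(int((x-x0+.5)*s)-10,16),0,.4,(0,255,255),1)
    for y in range((y0+step-1)//step*step,y0+h,step):
        cv2.line(c,(0,int((y-y0+.5)*s)),(5,int((y-y0+.5)*s)),(0,255,255),1)
        if y%20==0: cv2.putText(c,str(y),(7,int((y-y0+.5)*s)+4),0,.4,(0,255,255),1)
    if pts is not None:
        for p in pts: cv2.circle(c,(int((p[0]-x0+.5)*s),int((p[1]-y0+.5)*s)),2,(0,0,255),-1)
    cv2.imwrite("pics/"+name+".png",c)
E
python3 - <<'E'
from cell import env
from h import *
import pickle
t=env.read_camera("top"); s=env.read_camera("scene")
pickle.dump((t,s),open("ts0.pkl","wb"))
crop(t,195,145,80,130,4.5,"c_feed_top")
crop(t,290,155,145,110,5,"c_bolts_top")
crop(s,290,150,90,145,4,"c_feed_scene")
crop(s,120,190,160,95,5,"c_bolts_scene")
print(ray(t,305,410),ray(t,308,250),ray(t,424,244),ray(t,237,210))
E
```

```text
[ 0.0275076  -0.00521116  0.        ] [ 0.46174875 -0.02760473  0.        ] [ 0.46998972 -0.35693394  0.        ] [0.58103275 0.17136401 0.        ]
```

```bash
python3 - <<'E'
from h import *
import pickle
from scipy.optimize import least_squares
t,s=pickle.load(open("ts0.pkl","rb"))
H=tri(t,(233.9,235.6),s,(334.6,160.6)); print("handle",H, proj(t,H),proj(s,H))
ends=[tri(t,(220,237),s,(320.5,160.5)),tri(t,(247.8,234.3),s,(348.7,160.5))]; print(ends)
ft=[(0.15,-.035,245.2-.5+.5,158.5),(-.15,.035,230.7,264.5),(-.15,-.035,254.5,261.4)]
fs=[(-.15,-.035,317.5-.4,205),(.15,-.035,324.5,289.7),(.15,.035,354.5,289)]
def model(p):
    x,y,a=p; r=[]
    for d,L in((t,ft),(s,fs)):
        for X,Y,u,v in L:
            P=[x+np.cos(a)*X-np.sin(a)*Y,y+np.sin(a)*X+np.cos(a)*Y,.008]
            r+=list(proj(d,P)[0]-[u,v])
    return np.array(r)
R=least_squares(model,[.58,.17,0],loss="soft_l1"); print(R.x,np.degrees(R.x[2])); print(model(R.x).reshape(-1,2).round(1))
E
```

```text
handle [0.49325122 0.1620775  0.20224731] [[233.86112077 235.60156232]] [[334.56049276 160.60233001]]
[array([0.49350044, 0.16192794, 0.2076858 ]), array([0.49749403, 0.16195213, 0.20567584])]
[0.57811166 0.1688306  0.07496287] 4.295055891636551
[[-0.1 -0.6]
 [-0.6  0.3]
 [ 0.4  0.8]
 [-0.3 -0.1]
 [-0.3  0.2]
 [ 0.3  0.3]]
```

```bash
cat >> h.py <<'E'
FX,FY,FA=0.57811,0.16883,0.07496; OFF=0.104
def chute():
    a=FA; s=np.radians(18); ex=np.array([np.cos(a)*np.cos(s),np.sin(a)*np.cos(s),-np.sin(s)]); ey=np.array([-np.sin(a),np.cos(a),0]); ez=np.cross(ex,ey)
    o=np.array([FX+OFF*np.cos(a),FY+OFF*np.sin(a),.092]); return o,np.c_[ex,ey,ez]
def cp(x,y,z):
    o,M=chute(); return o+M@np.array([x,y,z],float)
def kp(q,r,h=0,y=0):  # keeper frame: r from hinge toward free end, h above line
    return cp(.02-r*np.cos(q)+h*np.sin(q)*1, y, .021+r*np.sin(q)+h*np.cos(q))
E
python3 - <<'E'
from h import *
import pickle
t,s=pickle.load(open("ts0.pkl","rb"))
for q in (0,.06):
  P=[cp(-.235,y,0) for y in(-.0105,-.0075,.0075,.0105)]+[cp(.02,y,.021) for y in(-.02,.02)]+[kp(q,.23,.014,y) for y in(-.03,0,.03)]
  crop(t,195,145,80,130,4.5,f"m_t{q}",proj(t,P)); crop(s,290,150,90,145,4,f"m_s{q}",proj(s,P))
a=[cv2.imread(f"pics/m_{k}.png") for k in("t0","s0","t0.06","s0.06")]
h=max(i.shape[0] for i in a)
cv2.imwrite("pics/m_all.png",cv2.resize(np.hstack([cv2.copyMakeBorder(i,0,h-i.shape[0],0,0,0) for i in a[:2]]),None,fx=1,fy=1))
E
python3 - <<'E'
from h import *
import h
import pickle
t,s=pickle.load(open("ts0.pkl","rb"))
h.OFF=.1
P=[cp(-.235,y,0) for y in(-.0105,-.0075,.0075,.0105)]+[kp(.05,.23,.014,y) for y in(-.03,.03)]
crop(t,210,215,50,55,11,"m_t2",proj(t,P)); crop(s,310,150,50,50,11,"m_s2",proj(s,P))
cv2.imwrite("pics/m2.png",cv2.resize(np.hstack([cv2.imread("pics/m_t2.png")[:550],cv2.imread("pics/m_s2.png")]),None,fx=.72,fy=.72,interpolation=cv2.INTER_AREA))
E
sed -i 's/OFF=0.104/OFF=0.100/' h.py; cat >> h.py <<'E'
from scipy.optimize import minimize
from scipy.spatial.transform import Rotation as Rn
def bolt_pts(x,y,a):
    # head centre (x,y,.013), b tilted up: tip centre z ~.006
    p=np.arcsin(.007/.0575); b=np.array([np.cos(a)*np.cos(p),np.sin(a)*np.cos(p),np.sin(p)])
    l=np.array([-np.sin(a),np.cos(a),0]); n=np.cross(b,l); c=np.array([x,y,.0135])
    hd=[c+i*.0075*b+j*.012*l+k*.012*n for i in(-1,1) for j in(-1,1) for k in(-1,1)]
    sh=[c-s*b+.006*(np.cos(f)*l+np.sin(f)*n) for s in(.0075,.0575) for f in np.linspace(0,2*np.pi,12)]
    return np.array(hd),np.array(sh),b
def mask(d):
    hsv=cv2.cvtColor(cv2.GaussianBlur(d["frame"],(0,0),.6),cv2.COLOR_BGR2HSV); return hsv[...,1]<75
def render(d,q,x0,y0,w,h,S=4):
    hd,sh,_=bolt_pts(*q); im=np.zeros((h*S,w*S),np.uint8)
    for P in(hd,sh):
        p=(proj(d,P)-[x0,y0]+.5)*S
        cv2.fillConvexPoly(im,cv2.convexHull(np.round(p*16).astype(np.int32)),255,shift=4)
    return cv2.resize(im,(w,h),interpolation=cv2.INTER_AREA)/255.
def soft(d):
    hsv=cv2.cvtColor(d["frame"],cv2.COLOR_BGR2HSV)[...,1].astype(float); return np.clip((120-hsv)/80,0,1)
def fit(ds,q0):
    def cost(q):
        e=0
        for d in ds:
            u,v=proj(d,[[q0[0],q0[1],.01]])[0].astype(int); x0,y0=u-30,v-30
            if x0<0 or y0<0 or x0+60>560 or y0+60>420: continue
            e+=np.abs(soft(d)[y0:y0+60,x0:x0+60]-render(d,q,x0,y0,60,60)).sum()
        return e
    best=None
    for da in(0,):
        r=minimize(cost,[q0[0],q0[1],q0[2]+da],method="Nelder-Mead",options=dict(initial_simplex=np.array([q0]*4)+np.array([[0,0,0],[.006,0,0],[0,.006,0],[0,0,.2]]),xatol=1e-4,fatol=.01))
        if best is None or r.fun<best.fun: best=r
    return best
def ftop(t,head,tip):
    P=ray(t,*head,.025); Q=ray(t,*tip,.008); b=P-Q; return [P[0],P[1],np.arctan2(b[1],b[0])]
E
python3 - <<'E'
from h import *
import pickle
t,s=pickle.load(open("ts0.pkl","rb"))
for n,hd,tp in [("A",(313.5,245.1),(298,257.7)),("B",(330,201.3),(344,192)),("C",(359.5,177),(344.5,166)),("D",(426.5,237.5),(417.5,255))]:
    q0=ftop(t,hd,tp); 
    for ds in([t],[s],[t,s]):
        r=fit(ds,q0); print(n,len(ds),np.round(q0,4),np.round(r.x,4),round(np.degrees(r.x[2]),1),round(r.fun,1))
print("handle q0/.05/1.3",kp(0,.23,.014),kp(.05,.23,.014),kp(1.3,.23,.014), "hinge",cp(.02,0,.021))
for nm,(u1,v1) in dict(mug=(157,185),pump=(140,252),can=(420,150)).items(): print(nm,ray(t,u1,v1))
E
```

```text
A 1 [ 0.4739 -0.042  -0.9181] [ 0.4745 -0.0415 -0.9082] -52.0 48.2
A 1 [ 0.4739 -0.042  -0.9181] [ 0.4709 -0.0425 -0.8977] -51.4 61.7
A 2 [ 0.4739 -0.042  -0.9181] [ 0.4737 -0.0415 -0.9076] -52.0 135.4
B 1 [ 0.5957 -0.0926  2.1524] [ 0.5948 -0.089   2.1391] 122.6 114.6
B 1 [ 0.5957 -0.0926  2.1524] [ 0.5921 -0.0898  2.1116] 121.0 66.4
B 2 [ 0.5957 -0.0926  2.1524] [ 0.5944 -0.09    2.1101] 120.9 212.5
C 1 [ 0.6628 -0.1786 -2.324 ] [ 0.6632 -0.1788 -2.3263] -133.3 148.1
C 1 [ 0.6628 -0.1786 -2.324 ] [ 0.6584 -0.1808 -2.3612] -135.3 77.2
C 2 [ 0.6628 -0.1786 -2.324 ] [ 0.6615 -0.1798 -2.3337] -133.7 237.7
D 1 [ 0.4867 -0.3577 -0.4559] [ 0.4874 -0.3581 -0.4659] -26.7 83.6
D 1 [ 0.4867 -0.3577 -0.4559] [ 0.4835 -0.3581 -0.4308] -24.7 32.9
D 2 [ 0.4867 -0.3577 -0.4559] [ 0.4865 -0.3584 -0.4482] -25.7 136.5
handle q0/.05/1.3 [0.48945339 0.16217183 0.19018055] [0.49392644 0.16250775 0.20079145] [0.72715794 0.18002361 0.33496875] hinge [0.70326803 0.17822946 0.10579185]
mug [0.65940693 0.39985585 0.        ]
pump [0.46870099 0.4470501  0.        ]
can [ 0.74246173 -0.36195353  0.        ]
```

```bash
cat >> h.py <<'E'
def Rcur(o): return Rn.from_euler("xyz",o["tool_rot"],degrees=True)
def inc(o,p,R,base=None):
    R0=Rcur(o); d=R0.inv().apply(np.array(p)-o["tool_pos"]); w=(R0.inv()*R).as_rotvec(degrees=True)
    return np.round(d,4),np.round(w,1)
def Rtool(d,jaw):
    d=np.array(d,float)/np.linalg.norm(d); j=np.array(jaw,float); j=j-d*(j@d); j/=np.linalg.norm(j)
    return Rn.from_matrix(np.c_[np.cross(j,d),j,d])
def Rdown(yaw): return Rn.from_euler("xyz",[180,0,yaw],degrees=True)
def st(o): print("t",round(o["time_s"],1),"pos",np.round(o["tool_pos"],4),"rot",np.round(o["tool_rot"],1),"q",np.round(o["qpos"],0),"F",np.round(o["force"],1),"w",round(o["grip_width"]*1e3,1))
E
python3 - <<'E'
from cell import env
from h import *
o=env.get_obs(); st(o)
print(inc(o,[.494,.162,.40],Rdown(94.3)),inc(o,[.494,.162,.30],Rdown(94.3)))
E
```

```text
t 0.2 pos [0.1543 0.6311 0.1926] rot [-180.     0.   166.3] q [-75.  18.  -4.  83.   1.  79.  -3.] F [ 0.3 -0.6  0.5] w 87.1
(array([-0.4413, -0.3752, -0.2071]), array([-0.,  0., 72.])) (array([-0.4413, -0.3752, -0.1071]), array([-0.,  0., 72.]))
```

Emit:
servo_tool --increments '[[[0, 0, -0.05, 0, 0, 0, 0.5], [0, 0, -0.1, 0, 0, 0, 0], [0, 0, -0.15, 0, 0, 0, 0], [0, 0, -0.2, 0, 0, 0, 0], [-0.44, -0.375, -0.207, 0, 0, 72, -0.08], [-0.44, -0.375, -0.207, 0, 0, 72, -0.08], [-0.44, -0.375, -0.207, 0, 0, 72, -0.08], [-0.44, -0.375, -0.207, 0, 0, 72, -0.08], [-0.44, -0.375, -0.207, 0, 0, 72, -0.08], [-0.44, -0.375, -0.207, 0, 0, 72, -0.08], [-0.44, -0.375, -0.207, 0, 0, 72, -0.08], [-0.44, -0.375, -0.207, 0, 0, 72, -0.08], [-0.44, -0.375, -0.207, 0, 0, 72, -0.08], [-0.44, -0.375, -0.207, 0, 0, 72, -0.08], [-0.44, -0.375, -0.207, 0, 0, 72, -0.08], [-0.44, -0.375, -0.207, 0, 0, 72, -0.08], [-0.441, -0.375, -0.157, 0, 0, 72, -0.08], [-0.441, -0.375, -0.107, 0, 0, 72, -0.08], [-0.441, -0.375, -0.107, 0, 0, 72, -0.08]]]' --squeeze 25

```text
time_s: 2.15
tool_pos: [0.488, 0.1601, 0.2912]
tool_rot: [-179.1, 0.3, 94.2]
force: [-0.2, 0.4, -1.4]
grip_width: 0.04
```

```bash
python3 - <<'E'
from cell import env
from h import *
o=env.get_obs(); st(o)
w=env.read_camera("wrist"); cv2.imwrite("pics/w1.png",w["frame"])
print(proj(w,[kp(.05,.23,.014,y) for y in (-.03,0,.03)]))
K,R,t=cam(w); c=-R.T@t; Ro=Rcur(o); print("cam in tool",Ro.inv().apply(c-o["tool_pos"]), (Ro.inv().as_matrix()@R.T).round(3))
print(inc(o,[.494,.162,.19],Rdown(94.3)))
E
```

```text
t 2.1 pos [0.488  0.1601 0.2912] rot [-179.1    0.3   94.2] q [-47.   0.  26.  93.   0.  88. -17.] F [-0.2  0.4 -1.4] w 40.0
[[289.86289392 237.87736354]
 [290.0842537  201.93385734]
 [290.31981702 163.68403783]]
cam in tool [ 8.20584774e-02 -3.73170704e-05 -1.90633518e-01] [[-0.001 -0.955 -0.297]
 [ 1.    -0.001 -0.001]
 [ 0.001 -0.297  0.955]]
(array([0.0021, 0.0078, 0.1011]), array([-0.9,  0.3, -0.1]))
```

Emit:
servo_tool --increments '[[[0, 0, 0, 0, 0, 0, -0.08], [0, 0, 0, 0, 0, 0, -0.08], [0, 0, 0, 0, 0, 0, -0.08]]]'

```text
time_s: 2.5
tool_pos: [0.4955, 0.1632, 0.3033]
tool_rot: [179.7, -0.1, 94.3]
force: [0.4, 0.7, -0.5]
grip_width: 0.0398
```

```bash
python3 - <<'E'
from cell import env
from h import *
o=env.get_obs(); st(o)
print(inc(o,[.494,.163,.19],Rdown(94.3)))
E
```

```text
t 2.5 pos [0.4955 0.1632 0.3033] rot [ 1.797e+02 -1.000e-01  9.430e+01] q [-47.  -0.  26.  92.   0.  88. -17.] F [ 0.4  0.7 -0.5] w 39.8
(array([-0.0003, -0.0021,  0.1133]), array([ 0.3, -0.1, -0. ]))
```

Emit:
servo_tool --increments '[[[0, -0.001, 0.02, 0, 0, 0, -0.08], [0, -0.001, 0.04, 0, 0, 0, -0.08], [0, -0.001, 0.06, 0, 0, 0, -0.08], [0, -0.001, 0.075, 0, 0, 0, -0.08], [0, -0.001, 0.09, 0, 0, 0, -0.08], [0, -0.001, 0.1, 0, 0, 0, -0.08], [0, -0.001, 0.11, 0, 0, 0, -0.08], [0, -0.001, 0.11, 0, 0, 0, -0.08], [0, -0.001, 0.11, 0, 0, 0, -0.08], [0, -0.001, 0.11, 0, 0, 0, -0.3], [0, -0.001, 0.11, 0, 0, 0, -1], [0, -0.001, 0.11, 0, 0, 0, -1], [0, -0.001, 0.11, 0, 0, 0, -1], [0, -0.001, 0.11, 0, 0, 0, -1], [0, -0.001, 0.11, 0, 0, 0, -1]]]' --squeeze 25

```text
time_s: 4.0
tool_pos: [0.4928, 0.1623, 0.1901]
tool_rot: [180.0, -0.0, 94.3]
force: [-0.7, 0.2, -0.2]
grip_width: 0.0031
```

```bash
python3 - <<'E'
from cell import env
from h import *
o=env.get_obs(); st(o)
w=env.read_camera("wrist"); cv2.imwrite("pics/w2.png",w["frame"])
s=env.read_camera("scene"); crop(s,240,90,160,160,5,"s2")
# arc relative to q start
p0=kp(.04,.23,.014)
for q in np.arange(.1,1.36,.1): print(round(q,2), np.round(o["tool_pos"]+kp(q,.23,.014)-p0,4), inc(o,o["tool_pos"]+kp(q,.23,.014)-p0,Rcur(o))[0])
E
```

```text
t 4.0 pos [0.4928 0.1623 0.1901] rot [180.   -0.   94.3] q [-46.   2.  26. 103.  -1.  75. -16.] F [-0.7  0.2 -0.2] w 3.1
0.1 [0.4987 0.1628 0.2026] [ 0.      0.006  -0.0125]
0.2 [0.5102 0.1636 0.2225] [ 0.      0.0175 -0.0324]
0.3 [0.5237 0.1647 0.2412] [ 0.      0.031  -0.0511]
0.4 [0.5389 0.1658 0.2584] [ 0.      0.0463 -0.0683]
0.5 [0.5558 0.1671 0.2741] [ 0.      0.0632 -0.084 ]
0.6 [0.5741 0.1684 0.2879] [ 0.      0.0816 -0.0978]
0.7 [0.5937 0.1699 0.2999] [ 1.000e-04  1.013e-01 -1.098e-01]
0.8 [0.6144 0.1715 0.3098] [ 1.000e-04  1.220e-01 -1.197e-01]
0.9 [0.6361 0.1731 0.3176] [ 1.000e-04  1.437e-01 -1.275e-01]
1.0 [0.6583 0.1748 0.3232] [ 1.000e-04  1.661e-01 -1.331e-01]
1.1 [0.6811 0.1765 0.3266] [ 1.000e-04  1.888e-01 -1.364e-01]
1.2 [0.704  0.1782 0.3276] [ 1.000e-04  2.118e-01 -1.375e-01]
1.3 [0.7269 0.1799 0.3264] [ 1.000e-04  2.348e-01 -1.362e-01]
```

```bash
python3 - <<'E'
from cell import env
from h import *
import pickle
o=env.get_obs(); s=env.read_camera("scene"); w=env.read_camera("wrist"); t=env.read_camera("top")
pickle.dump((t,s,w,o),open("ts1.pkl","wb"))
p=o["tool_pos"]; print(p,proj(s,p),proj(t,p),proj(w,p), proj(s,kp(0,.23,.014)),proj(w,kp(0,.23,.014)),proj(w,kp(.05,.23,.014)))
cv2.imwrite("pics/t3.png",cv2.resize(t["frame"][130:290,150:350],None,fx=4,fy=4,interpolation=cv2.INTER_CUBIC)[:600])
E
```

```text
[0.49269126 0.16233833 0.19005464] [[334.4375282 164.6059775]] [[234.23884039 236.18422598]] [[280.3921336  251.05372898]] [[334.35950408 163.77693736]] [[274.49453992 251.02504225]] [[282.78493009 259.08137105]]
```

```bash
python3 - <<'E'
from h import *
import pickle
t,s,w,o=pickle.load(open("ts1.pkl","rb"))
p=o["tool_pos"]; R=Rcur(o)
crop(s,305,110,60,80,9,"s3",proj(s,[p,p+R.apply([0,0,-.019]),p+R.apply([0,0,-.07])]))
crop(w,190,150,190,150,4,"w3",proj(w,[p]))
E
python3 - <<'E'
from h import *
import pickle
t,s,w,o=pickle.load(open("ts1.pkl","rb"))
p=o["tool_pos"]; R=Rcur(o)
P=lambda L:[p+R.apply(np.array(a)) for a in L]
print("tip face",proj(s,P([(-.0095,.017,0),(.0095,.017,0)])).round(1))
print("body front",proj(s,P([(-.0375,.095,-.07),(.0375,.095,-.07)])).round(1), "body back", proj(s,P([(-.0375,-.095,-.07),(.0375,-.095,-.07)])).round(1))
print("wrist tip",proj(w,P([(.0095,.017,0),(.0095,-.017,0),(-.0095,.017,0)])).round(1))
print("cam s", -cam(s)[1].T@cam(s)[2])
E
```

```text
tip face [[331.  168.9]
 [339.  168.7]]
body front [[322.3 164.4]
 [356.8 163.7]] body back [[317.3 119.3]
 [347.7 118.6]]
wrist tip [[311.7 234.8]
 [249.  234.9]
 [310.9 266.8]]
cam s [1.45940977 0.12283864 0.88588701]
```

Emit:
servo_tool --increments '[[[0, 0, 0, 0, 0, 0, -0.08], [0, 0, 0, 0, 0, 0, -0.08], [0, 0, 0, 0, 0, 0, -0.08], [0, 0, 0, 0, 0, 0, -0.08], [0, 0, 0.008, 0, 0, 0, -0.08], [0, 0, 0.016, 0, 0, 0, -0.08], [0, 0, 0.02, 0, 0, 0, -0.08], [0, 0, 0.02, 0, 0, 0, -0.08], [0, 0, 0.02, 0, 0, 0, -0.08]]]'

```text
time_s: 5.15
tool_pos: [0.4927, 0.1623, 0.1699]
tool_rot: [-180.0, 0.0, 94.3]
force: [-0.9, 0.5, 0.3]
grip_width: 0.0398
```

```bash
python3 - <<'E'
from cell import env
from h import *
import pickle
o=env.get_obs(); s=env.read_camera("scene"); w=env.read_camera("wrist"); st(o)
p=o["tool_pos"]; R=Rcur(o)
crop(s,305,110,60,80,7,"s4",proj(s,[p]))
crop(w,190,150,190,150,4,"w4",proj(w,[p]))
E
```

```text
t 5.2 pos [0.4927 0.1623 0.1699] rot [-180.     0.    94.3] q [-46.   3.  26. 104.  -1.  73. -16.] F [-0.9  0.5  0.3] w 39.8
```

Emit:
servo_tool --increments '[[[0, 0, 0.006, 0, 0, 0, -0.08], [0, 0, 0.006, 0, 0, 0, -0.4], [0, 0, 0.006, 0, 0, 0, -1], [0, 0, 0.006, 0, 0, 0, -1], [0, 0, 0.006, 0, 0, 0, -1], [0, 0, 0.006, 0, 0, 0, -1], [0, 0, 0.006, 0, 0, 0, -1], [0, 0, 0.006, 0, 0, 0, -1]]]'

```text
time_s: 6.05
tool_pos: [0.4918, 0.1623, 0.1639]
tool_rot: [-179.9, 0.0, 94.3]
force: [-3.9, 0.4, 1.7]
grip_width: 0.009
```

```bash
python3 - <<'E'
from cell import env
from h import *
o=env.get_obs(); s=env.read_camera("scene"); st(o)
crop(s,305,110,60,80,7,"s5")
E
```

```text
t 6.0 pos [0.4918 0.1623 0.1639] rot [-179.9    0.    94.3] q [-46.   3.  26. 105.  -1.  73. -16.] F [-3.9  0.4  1.7] w 9.0
```

Emit:
servo_tool --increments '[[[0, 0, 0, 0, 0, 0, -0.3], [0, 0, 0, 0, 0, 0, -0.3], [0, 0, 0, 0, 0, 0, -0.3], [0, 0, 0.004, 0, 0, 0, -0.3], [0, 0, 0.008, 0, 0, 0, -0.3], [0, 0, 0.008, 0, 0, 0, -0.3], [0, 0, 0.008, 0, 0, 0, -1], [0, 0, 0.008, 0, 0, 0, -1], [0, 0, 0.008, 0, 0, 0, -1], [0, 0, 0.008, 0, 0, 0, -1], [0, 0, 0.008, 0, 0, 0, -1]]]'

```text
time_s: 7.2
tool_pos: [0.4917, 0.1623, 0.1559]
tool_rot: [-179.9, 0.0, 94.3]
force: [-3.6, -1.4, 2.4]
grip_width: 0.009
```

```bash
python3 - <<'E'
from cell import env
from h import *
o=env.get_obs();  st(o)
E
```

```text
t 7.2 pos [0.4917 0.1623 0.1559] rot [-179.9    0.    94.3] q [-46.   3.  26. 105.  -2.  72. -15.] F [-3.6 -1.4  2.4] w 9.0
```

Emit:
servo_tool --increments '[[[0, 0.002, -0.006, 0, 0, 0, -1], [0, 0.006, -0.0125, 0, 0, 0, -1], [0, 0.0115, -0.0225, 0, 0, 0, -1], [0, 0.0175, -0.0325, 0, 0, 0, -1], [0, 0.024, -0.042, 0, 0, 0, -1], [0, 0.031, -0.051, 0, 0, 0, -1], [0, 0.0385, -0.06, 0, 0, 0, -1], [0, 0.0463, -0.0683, 0, 0, 0, -1], [0, 0.0547, -0.0765, 0, 0, 0, -1], [0, 0.0632, -0.084, 0, 0, 0, -1], [0, 0.0724, -0.0912, 0, 0, 0, -1], [0, 0.0816, -0.098, 0, 0, 0, -1], [0, 0.0914, -0.104, 0, 0, 0, -1], [0, 0.1013, -0.11, 0, 0, 0, -1], [0, 0.1116, -0.115, 0, 0, 0, -1], [0, 0.122, -0.12, 0, 0, 0, -1], [0, 0.122, -0.12, 0, 0, 0, -1], [0, 0.122, -0.12, 0, 0, 0, -1]]]' --squeeze 25

```text
time_s: 9.0
tool_pos: [0.6164, 0.1716, 0.2792]
tool_rot: [179.7, -0.0, 94.3]
force: [-2.7, -0.5, 6.3]
grip_width: 0.0093
```

```bash
python3 - <<'E'
from cell import env
from h import *
o=env.get_obs();  st(o)
s=env.read_camera("scene"); cv2.imwrite("pics/s6.png",s["frame"])
E
```

```text
t 9.0 pos [0.6164 0.1716 0.2792] rot [179.7  -0.   94.3] q [-40.  16.  29.  78.  -8.  87.  -8.] F [-2.7 -0.5  6.3] w 9.3
```

Emit:
servo_tool --increments '[[[0, 0.011, -0.004, 0, 0, 0, -1], [0, 0.0217, -0.0077, 0, 0, 0, -1], [0, 0.033, -0.0105, 0, 0, 0, -1], [0, 0.044, -0.0133, 0, 0, 0, -1], [0, 0.055, -0.015, 0, 0, 0, -1], [0, 0.067, -0.0167, 0, 0, 0, -1], [0, 0.078, -0.0173, 0, 0, 0, -1], [0, 0.09, -0.0178, 0, 0, 0, -1], [0, 0.099, -0.0175, 0, 0, 0, -1], [0, 0.107, -0.017, 0, 0, 0, -1], [0, 0.107, -0.017, 0, 0, 0, -1], [0, 0.107, -0.017, 0, 0, 0, -1], [0, 0.107, -0.017, 0, 0, 0, -1]]]'

```text
time_s: 10.35
tool_pos: [0.7221, 0.1791, 0.2945]
tool_rot: [179.8, 0.0, 94.3]
force: [1.1, 0.0, 5.8]
grip_width: 0.0092
```

```bash
python3 - <<'E'
from cell import env
from h import *
o=env.get_obs();  st(o)
s=env.read_camera("scene"); crop(s,290,60,120,240,2.5,"s7"); w=env.read_camera("wrist"); cv2.imwrite("pics/w7.png",w["frame"])
E
```

```text
t 10.3 pos [0.7221 0.1791 0.2945] rot [179.8   0.   94.3] q [-32.  31.  29.  57. -15.  94.  -4.] F [1.1 0.  5.8] w 9.2
```

Emit:
servo_tool --increments '[[[0, 0, 0, 0, 0, 0, -0.3], [0, 0, 0, 0, 0, 0, -0.3], [0, 0, 0, 0, 0, 0, -0.3], [0, 0, -0.02, 0, 0, 0, -0.3], [0, 0, -0.04, 0, 0, 0, -0.3], [0, 0, -0.07, 0, 0, 0, -0.3], [0, 0, -0.1, 0, 0, 0, -0.3], [0, 0, -0.1, 0, 0, 0, -0.3]]]'

```text
time_s: 11.25
tool_pos: [0.7219, 0.1794, 0.3975]
tool_rot: [179.6, -0.0, 94.3]
force: [1.0, 0.2, 0.2]
grip_width: 0.0302
```

```bash
python3 - <<'E'
from cell import env
from h import *
import pickle
o=env.get_obs();  st(o)
s=env.read_camera("scene"); t=env.read_camera("top"); pickle.dump((t,s),open("ts2.pkl","wb"))
crop(s,290,60,120,240,2.5,"s8"); cv2.imwrite("pics/t8.png",t["frame"])
A=[.4737,-.0415,-.9076]
r=fit([s],A); print(r.x,r.fun); r=fit([t],A); print(r.x,r.fun)
p=o["tool_pos"]; print(proj(s,p))
E
```

```text
t 11.2 pos [0.7219 0.1794 0.3975] rot [179.6  -0.   94.3] q [-29.  34.  29.  41. -17. 107.  -5.] F [1.  0.2 0.2] w 30.2
[ 0.47177285 -0.04232807 -0.88578784] 61.39019607843137
[ 0.4739101  -0.0412492  -0.92443557] 38.91691176470589
[[350.43102338 145.57017463]]
```

```bash
python3 - <<'E'
from cell import env
from h import *
import pickle, itertools
o=env.get_obs(); t,s,w,o1=pickle.load(open("ts1.pkl","rb"))
S=[([-75.45107052,18.43830159,-4.01339847,83.17485256,1.2959336,78.53745957,-3.26083815],[.15433856,.63080775,.19197027],[-179.894667,.00717,166.25815]),
 (o1["qpos"],o1["tool_pos"],o1["tool_rot"]),(o["qpos"],o["tool_pos"],o["tool_rot"])]
def fr(q,sg):
    q=np.radians(q)*np.array(sg); R=np.eye(3); out=[]
    for i in range(7):
        R=R@Rn.from_rotvec(q[i]*np.array([0,0,1] if i%2==0 else [0,1,0])).as_matrix(); out.append(R)
    return out
best=[]
for sg in itertools.product([1,-1],repeat=7):
    if sg[0]!=-1: continue
    # fixed offset: tool = R7 * C, check C constant
    Cs=[fr(q,sg)[-1].T@Rn.from_euler("xyz",r,degrees=True).as_matrix() for q,p,r in S]
    e=sum(np.linalg.norm(C-Cs[0]) for C in Cs[1:]); best.append((e,sg,Cs[0].round(2).tolist()))
best.sort(key=lambda a:a[0])
for b in best[:4]: print(b)
sg=best[0][1]
A=[];B=[]
for q,p,r in S:
    f=[np.eye(3)]+fr(q,sg)
    # links: base z, after j2 along z & x, after j4 along z & x, after j6 along z & x
    A.append(np.c_[f[0][:,2],f[2][:,2],f[2][:,0],f[4][:,2],f[4][:,0],f[6][:,2],f[6][:,0]]); B.append(p)
A=np.vstack(A);B=np.hstack(B); x,res,rk,sv=np.linalg.lstsq(A,B,rcond=None); print(x.round(4),res,sv.round(3),(A@x-B).round(4))
E
```

```text
(np.float64(7.365083060365876e-08), (-1, 1, -1, 1, -1, 1, -1), [[0.0, -1.0, -0.0], [1.0, 0.0, 0.0], [-0.0, -0.0, 1.0]])
(np.float64(0.011388217834619838), (-1, -1, -1, -1, -1, -1, -1), [[0.0, -1.0, 0.0], [1.0, -0.0, -0.0], [0.0, 0.0, 1.0]])
(np.float64(0.6954892889662111), (-1, 1, -1, 1, -1, 1, 1), [[-0.11, -0.99, -0.0], [0.99, -0.11, 0.0], [-0.0, -0.0, 1.0]])
(np.float64(0.6957659172420033), (-1, -1, -1, -1, -1, -1, 1), [[-0.11, -0.99, 0.0], [0.99, -0.11, 0.0], [0.0, 0.0, 1.0]])
[-1.2469  0.4366 -0.0409  0.4762  0.0175 -1.1304 -0.0842] [0.00103244] [3.411e+00 2.912e+00 7.170e-01 5.360e-01 2.170e-01 1.860e-01 1.000e-03] [-0.0299  0.0055  0.0059 -0.0026  0.0056 -0.0053  0.0001  0.0028 -0.0006]
```

```bash
cat >> h.py <<'E'
import json
def logst(o):
    with open("log.jsonl","a") as f: f.write(json.dumps([list(map(float,o[k])) for k in("qpos","tool_pos","tool_rot")])+"\n")
def grasp(q,alpha,sgn,g):
    """bolt (x,y,az) -> TCP, R ; g: distance TCP beyond head centre"""
    a=q[2]; al=np.radians(alpha); bh=np.array([np.cos(a),np.sin(a),0]); d=-np.sin(al)*bh+np.array([0,0,-np.cos(al)])
    jaw=sgn*np.array([-np.sin(a),np.cos(a),0]); R=Rtool(d,jaw); return np.array([q[0],q[1],.0135])+d*g,R
E
python3 - <<'E'
from cell import env
from h import *
o=env.get_obs(); logst(o)
A=[.4737,-.0415,-.9076]
p,R=grasp(A,20,1,-.10)
print(p,R.as_euler("xyz",degrees=True)); print(inc(o,p,R))
E
```

```text
[ 0.49475609 -0.06845216  0.10746926] [-180.          -20.          127.99835051]
(array([-0.2302, -0.2444,  0.2854]), array([  5.9,  19.4, -33.4]))
```

Emit:
servo_tool --increments '[[[-0.23, -0.244, 0.03, 6, 19.4, -33.4, 0.15], [-0.23, -0.244, 0.03, 6, 19.4, -33.4, 0.15], [-0.23, -0.244, 0.03, 6, 19.4, -33.4, 0.15], [-0.23, -0.244, 0.03, 6, 19.4, -33.4, 0.15], [-0.23, -0.244, 0.03, 6, 19.4, -33.4, 0.15], [-0.23, -0.244, 0.03, 6, 19.4, -33.4, 0.15], [-0.23, -0.244, 0.03, 6, 19.4, -33.4, 0.15], [-0.23, -0.244, 0.08, 6, 19.4, -33.4, 0.15], [-0.23, -0.244, 0.13, 6, 19.4, -33.4, 0.15], [-0.23, -0.244, 0.17, 6, 19.4, -33.4, 0.15], [-0.23, -0.244, 0.21, 6, 19.4, -33.4, 0.15], [-0.23, -0.244, 0.25, 6, 19.4, -33.4, 0.15], [-0.23, -0.244, 0.275, 6, 19.4, -33.4, 0.15], [-0.23, -0.244, 0.285, 6, 19.4, -33.4, 0.15], [-0.23, -0.244, 0.285, 6, 19.4, -33.4, 0.15], [-0.23, -0.244, 0.285, 6, 19.4, -33.4, 0.15], [-0.23, -0.244, 0.285, 6, 19.4, -33.4, 0.15]]]'

```text
time_s: 13.05
tool_pos: [0.4959, -0.0684, 0.1095]
tool_rot: [180.0, -19.9, 128.0]
force: [-0.1, -1.0, -0.6]
grip_width: 0.0499
```

```bash
python3 - <<'E'
from cell import env
from h import *
import pickle
o=env.get_obs();  st(o); logst(o)
s=env.read_camera("scene"); w=env.read_camera("wrist")
A=[.4737,-.0415,-.9076]
c=np.array([A[0],A[1],.0135]); p=o["tool_pos"]; R=Rcur(o)
crop(s,190,110,130,130,5,"s9",proj(s,[p,p-R.apply([0,0,.025])])); hd,sh,b=bolt_pts(*A); crop(w,0,0,560,420,1.4,"w9",proj(w,np.r_[hd,sh[::6]]))
r=fit([s],A); print(r.x,r.fun)
for g in(-.04,0,.02,.031): print(g,inc(o,*grasp(A,20,1,g)))
E
```

```text
t 13.1 pos [ 0.4959 -0.0684  0.1095] rot [180.  -19.9 128. ] q [ -8.  18.  26.  98. -19.  83.  62.] F [-0.1 -1.  -0.6] w 49.9
[ 0.47092339 -0.04185683 -0.89446466] 101.02892156862745
-0.04 (array([ 0.    , -0.0009,  0.0621]), array([-0. ,  0.1,  0. ]))
0 (array([ 1.000e-04, -9.000e-04,  1.021e-01]), array([-0. ,  0.1,  0. ]))
0.02 (array([ 1.000e-04, -9.000e-04,  1.221e-01]), array([-0. ,  0.1,  0. ]))
0.031 (array([ 1.000e-04, -9.000e-04,  1.331e-01]), array([-0. ,  0.1,  0. ]))
```

Emit:
servo_tool --increments '[[[0, -0.001, 0.03, 0, 0, 0, 0.15], [0, -0.001, 0.06, 0, 0, 0, 0.15], [0, -0.001, 0.08, 0, 0, 0, 0.15], [0, -0.001, 0.095, 0, 0, 0, 0.15], [0, -0.001, 0.105, 0, 0, 0, 0.15], [0, -0.001, 0.11, 0, 0, 0, 0.15], [0, -0.001, 0.115, 0, 0, 0, 0.15], [0, -0.001, 0.12, 0, 0, 0, 0.15], [0, -0.001, 0.12, 0, 0, 0, 0.15], [0, -0.001, 0.12, 0, 0, 0, 0.15]]]'

```text
time_s: 14.15
tool_pos: [0.4689, -0.0367, -0.0044]
tool_rot: [-179.9, -20.0, 128.0]
force: [-1.2, -0.0, 0.1]
grip_width: 0.0498
```

```bash
python3 - <<'E'
from cell import env
from h import *
import pickle
o=env.get_obs();  st(o); logst(o)
s=env.read_camera("scene"); w=env.read_camera("wrist")
A=[.4737,-.0415,-.9076]
crop(s,200,140,100,100,6,"s10"); crop(w,0,0,560,420,1.4,"w10")
for g in(.02,.031): print(g,inc(o,*grasp(A,20,1,g)))
E
```

```text
t 14.2 pos [ 0.4689 -0.0367 -0.0044] rot [-179.9  -20.   128. ] q [ -9.  22.  24. 108. -22.  70.  64.] F [-1.2 -0.   0.1] w 49.8
0.02 (array([-0.0002,  0.0008,  0.0008]), array([-0.1,  0. , -0. ]))
0.031 (array([-0.0002,  0.0008,  0.0118]), array([-0.1,  0. , -0. ]))
```

Emit:
servo_tool --increments '[[[0, 0, 0.003, 0, 0, 0, 0.15], [0, 0, 0.006, 0, 0, 0, 0.15], [0, 0, 0.009, 0, 0, 0, 0.15], [0, 0, 0.011, 0, 0, 0, 0.15], [0, 0, 0.011, 0, 0, 0, 0.15]]]'

```text
time_s: 14.75
tool_pos: [0.4659, -0.0334, -0.0154]
tool_rot: [-179.9, -20.1, 128.0]
force: [0.9, -0.0, -0.3]
grip_width: 0.05
```

```bash
python3 - <<'E'
from cell import env
from h import *
o=env.get_obs();  st(o); logst(o)
w=env.read_camera("wrist"); crop(w,140,140,280,160,2.8,"w11")
E
```

```text
t 14.8 pos [ 0.4659 -0.0334 -0.0154] rot [-179.9  -20.1  128. ] q [ -9.  23.  24. 109. -22.  69.  64.] F [ 0.9 -0.  -0.3] w 50.0
```

Emit:
servo_tool --increments '[[[0, 0, 0.002, 0, 0, 0, 0.15], [0, 0, 0.004, 0, 0, 0, 0.15], [0, 0, 0.0055, 0, 0, 0, 0.15], [0, 0, 0.0055, 0, 0, 0, 0.15], [0, 0, 0.0055, 0, 0, 0, 0.15]]]'

```text
time_s: 15.3
tool_pos: [0.4651, -0.0321, -0.0202]
tool_rot: [-179.9, -20.0, 128.0]
force: [0.5, -0.2, 0.1]
grip_width: 0.0498
```

```bash
python3 - <<'E'
from cell import env
from h import *
o=env.get_obs();  st(o); logst(o)
w=env.read_camera("wrist"); crop(w,140,140,280,160,2.8,"w12")
E
```

```text
t 15.3 pos [ 0.4651 -0.0321 -0.0202] rot [-179.9  -20.   128. ] q [ -9.  23.  24. 109. -23.  68.  65.] F [ 0.5 -0.2  0.1] w 49.8
```

Emit:
servo_tool --increments '[[[0, 0, 0, 0, 0, 0, -0.2], [0, 0, 0, 0, 0, 0, -0.4], [0, 0, 0, 0, 0, 0, -1], [0, 0, 0, 0, 0, 0, -1], [0, 0, 0, 0, 0, 0, -1], [0, 0, 0, 0, 0, 0, -1], [0, 0, 0, 0, 0, 0, -1]]]' --squeeze 35

```text
time_s: 16.05
tool_pos: [0.4652, -0.0321, -0.0201]
tool_rot: [-179.9, -20.0, 128.0]
force: [-0.1, -0.6, 1.6]
grip_width: 0.0238
```

```bash
python3 - <<'E'
from cell import env
from h import *
o=env.get_obs();  st(o); logst(o)
w=env.read_camera("wrist"); crop(w,140,140,280,160,2.8,"w13")
L=[json.loads(l) for l in open("log.jsonl")]; print(len(L))
E
```

```text
t 16.1 pos [ 0.4652 -0.0321 -0.0201] rot [-179.9  -20.   128. ] q [ -9.  23.  24. 109. -23.  68.  65.] F [-0.1 -0.6  1.6] w 23.8
6
```

```bash
cat > kin.py <<'E'
from h import *
sg=(-1,1,-1,1,-1,1,-1)
def fr(q):
    q=np.radians(q)*np.array(sg); R=np.eye(3); out=[R]
    for i in range(7):
        R=R@Rn.from_rotvec(q[i]*np.array([0,0,1] if i%2==0 else [0,1,0])).as_matrix(); out.append(R)
    return out
def feats(q):
    f=fr(q); return np.c_[f[0][:,2],f[1][:,0],f[2][:,2],f[2][:,0],f[4][:,2],f[4][:,0],f[6][:,2],f[6][:,0]]
C=np.array([[0,-1,0],[1,0,0],[0,0,1.]])
def fitlinks(extra=()):
    S=[json.loads(l) for l in open("log.jsonl")]
    S.append([[-75.45107052,18.43830159,-4.01339847,83.17485256,1.2959336,78.53745957,-3.26083815],[.15433856,.63080775,.19197027],0])
    A=np.vstack([feats(s[0]) for s in S]); B=np.hstack([s[1] for s in S])
    x,res,rk,sv=np.linalg.lstsq(A,B,rcond=1e-3); return x,A@x-B,sv
def fk(q,x): return feats(q)@x, Rn.from_matrix(fr(q)[-1]@C)
def ik(p,R,q0,x,w=.02):
    lo=np.array([-163.93,-17.29,-79.2,3.27,-89.18,5.43,-154.24])+2; hi=np.array([163.93,119.83,71.16,140.29,269.18,117.66,154.24])-2
    def f(q):
        P,Q=fk(q,x); return np.r_[(P-p)*10,(Q.inv()*R).as_rotvec()*2,w*np.radians(q-q0)]
    r=__import__("scipy.optimize",fromlist=["least_squares"]).least_squares(f,np.clip(q0,lo,hi),bounds=(lo,hi)); P,Q=fk(r.x,x)
    return r.x,np.linalg.norm(P-p),(Q.inv()*R).magnitude()
E
python3 - <<'E'
from kin import *
from cell import env
x,e,sv=fitlinks(); print(x.round(4),np.abs(e).max(),sv.round(3))
o=env.get_obs(); R=Rcur(o)
A=[.4737,-.0415,-.9076]; hd,sh,b=bolt_pts(*A); c=np.array([A[0],A[1],.0135])
ct=R.inv().apply(c-o["tool_pos"]); bt=R.inv().apply(b); print("c_tool",ct.round(4),"b_tool",bt.round(3))
json.dump([ct.tolist(),bt.tolist(),1],open("held.json","w"))
E
```

```text
[ 0.25   -0.0143  0.4297  0.0203  0.5074  0.0304  0.3241 -0.0181] 0.02709041614734009 [5.201 5.087 1.458 0.804 0.501 0.137 0.127 0.096]
c_tool [-0.0004  0.0009 -0.036 ] b_tool [-0.891 -0.001 -0.454]
```

```bash
cat >> h.py <<'E'
def place(xc,zc,yc=0):
    ct,bt,sgn=json.load(open("held.json")); ct=np.array(ct);bt=np.array(bt)
    o_,M=chute(); ex,ey,ez=M.T
    # tool axes: jaw = sgn*ey ; b=ez.  build from tool-frame triad (y, bt_perp) 
    j_t=np.array([0,1.,0]); b_t=bt-j_t*(bt@j_t); b_t/=np.linalg.norm(b_t)
    T=np.c_[j_t,b_t,np.cross(j_t,b_t)]; W=np.c_[sgn*ey,ez,np.cross(sgn*ey,ez)]
    R=Rn.from_matrix(W@T.T); return cp(xc,yc,zc)-R.apply(ct),R
E
python3 - <<'E'
from h import *
from cell import env
o=env.get_obs()
for x,z in((-.2,.1),(-.2,.07),(-.2,.0095)):
    p,R=place(x,z); print(p.round(4),R.as_euler("xyz",degrees=True).round(1),R.apply([0,0,1]).round(2),inc(o,p,R))
E
```

```text
[0.5441 0.1654 0.2232] [-180.    45.  -175.7] [ 0.71  0.05 -0.71] (array([ 0.1839,  0.1834, -0.1923]), array([-12.9, -59.5, -57.8]))
[0.5349 0.1647 0.1947] [-180.    45.  -175.7] [ 0.71  0.05 -0.71] (array([ 0.1789,  0.1758, -0.1638]), array([-12.9, -59.5, -57.8]))
[0.5162 0.1633 0.1371] [-180.    45.  -175.7] [ 0.71  0.05 -0.71] (array([ 0.169 ,  0.1603, -0.1061]), array([-12.9, -59.5, -57.8]))
```

Emit:
servo_tool --increments '[[[0, 0, -0.03, 0, 0, 0, -1], [0, 0, -0.07, 0, 0, 0, -1], [0, 0, -0.12, 0, 0, 0, -1], [0, 0, -0.17, 0, 0, 0, -1], [0.03, 0.03, -0.21, 0, 0, 0, -1], [0.184, 0.183, -0.21, -13, -59.5, -58, -1], [0.184, 0.183, -0.21, -13, -59.5, -58, -1], [0.184, 0.183, -0.21, -13, -59.5, -58, -1], [0.184, 0.183, -0.21, -13, -59.5, -58, -1], [0.184, 0.183, -0.21, -13, -59.5, -58, -1], [0.184, 0.183, -0.21, -13, -59.5, -58, -1], [0.184, 0.183, -0.21, -13, -59.5, -58, -1], [0.184, 0.183, -0.21, -13, -59.5, -58, -1], [0.184, 0.183, -0.21, -13, -59.5, -58, -1], [0.184, 0.183, -0.21, -13, -59.5, -58, -1], [0.184, 0.183, -0.2, -13, -59.5, -58, -1], [0.184, 0.183, -0.192, -13, -59.5, -58, -1], [0.184, 0.183, -0.192, -13, -59.5, -58, -1], [0.184, 0.183, -0.192, -13, -59.5, -58, -1], [0.184, 0.183, -0.192, -13, -59.5, -58, -1]]]'

```text
time_s: 18.1
tool_pos: [0.5648, 0.1731, 0.1917]
tool_rot: [-179.1, 43.3, -175.5]
force: [0.6, -0.6, -0.2]
grip_width: 0.0236
```

```bash
python3 - <<'E'
from cell import env
from h import *
o=env.get_obs();  st(o); logst(o)
w=env.read_camera("wrist"); crop(w,0,0,560,420,1.4,"w14"); s=env.read_camera("scene"); crop(s,240,70,170,230,2.6,"s14")
print(inc(o,*place(-.2,.1)))
E
```

```text
t 18.1 pos [0.5648 0.1731 0.1917] rot [-179.1   43.3 -175.5] q [-41. -17.   7. 132.  43.  34.  31.] F [ 0.6 -0.6 -0.2] w 23.6
(array([-0.0062, -0.0066, -0.0374]), array([-0.7, -1.7,  0.2]))
```

```bash
cat >> h.py <<'E'
def place2(xc,zc,delta,yc=0):
    p,R=place(xc,zc,yc); ct=np.array(json.load(open("held.json"))[0]); ey=chute()[1][:,1]
    R2=Rn.from_rotvec(np.radians(delta)*ey)*R; return cp(xc,yc,zc)-R2.apply(ct),R2
E
python3 - <<'E'
from h import *
from cell import env
o=env.get_obs()
for x,z in((-.19,.1),(-.19,.013)):
  for dl in (20,28):
    p,R=place2(x,z,dl); print(dl,p.round(4),R.as_euler("xyz",degrees=True).round(1),R.apply([0,0,1]).round(2),inc(o,p,R))
E
```

```text
20 [0.5433 0.1653 0.2131] [-180.    25.  -175.7] [ 0.42  0.03 -0.91] (array([ 0.0009, -0.0065, -0.0307]), array([-0.7, 18.3,  0.1]))
28 [0.5386 0.165  0.2113] [-180.    17.  -175.7] [ 0.29  0.02 -0.96] (array([ 0.0055, -0.0065, -0.0327]), array([-0.7, 26.3,  0. ]))
20 [0.5165 0.1633 0.1303] [-180.    25.  -175.7] [ 0.42  0.03 -0.91] (array([ 0.0772, -0.0057,  0.0111]), array([-0.7, 18.3,  0.1]))
28 [0.5118 0.163  0.1286] [-180.    17.  -175.7] [ 0.29  0.02 -0.96] (array([ 0.0818, -0.0057,  0.0091]), array([-0.7, 26.3,  0. ]))
```

Emit:
servo_tool --increments '[[[0.001, -0.0065, -0.03, -0.7, 9, 0, -1], [0.001, -0.0065, -0.03, -0.7, 18.3, 0, -1], [0.001, -0.0065, -0.03, -0.7, 18.3, 0, -1], [0.001, -0.0065, -0.03, -0.7, 18.3, 0, -1], [0.001, -0.0065, -0.03, -0.7, 18.3, 0, -1], [0.001, -0.0065, -0.03, -0.7, 18.3, 0, -1]]]'

```text
time_s: 18.8
tool_pos: [0.5414, 0.1659, 0.2096]
tool_rot: [-179.8, 24.8, -175.4]
force: [-0.4, -0.4, -1.3]
grip_width: 0.0236
```

```bash
python3 - <<'E'
from cell import env
from h import *
o=env.get_obs();  st(o); logst(o)
print(inc(o,*place2(-.19,.1,20)))
E
```

```text
t 18.8 pos [0.5414 0.1659 0.2096] rot [-179.8   24.8 -175.4] q [-36. -12.   8. 117.  14.  52.  61.] F [-0.4 -0.4 -1.3] w 23.6
(array([-0.0031, -0.0007, -0.0024]), array([-0.1, -0.1,  0.3]))
```

```bash
python3 - <<'E'
from cell import env
from h import *
o=env.get_obs()
w=env.read_camera("wrist"); pts=[cp(x,y,0) for x in(-.235,-.2,-.16,-.12,-.08) for y in(-.0075,.0075)]
crop(w,120,0,320,300,2.0,"w15",proj(w,pts)); t=env.read_camera("top"); crop(t,190,130,90,150,4,"t15")
s=env.read_camera("scene"); crop(s,290,110,80,110,5,"s15")
E
python3 - <<'E'
from cell import env
from h import *
o=env.get_obs(); st(o)
for z in(.075,.06,.05,.04,.03,.02,.013): print(z,inc(o,*place2(-.19,z,20)))
E
```

```text
t 18.9 pos [0.5416 0.1662 0.2102] rot [-179.8   24.9 -175.4] q [-36. -12.   9. 117.  14.  52.  61.] F [ 0.3 -0.1 -0.7] w 23.2
0.075 (array([ 0.0143, -0.0009,  0.0164]), array([-0.1, -0.1,  0.3]))
0.06 (array([ 0.0245, -0.0008,  0.0274]), array([-0.1, -0.1,  0.3]))
0.05 (array([ 0.0313, -0.0008,  0.0347]), array([-0.1, -0.1,  0.3]))
0.04 (array([ 0.0381, -0.0008,  0.0421]), array([-0.1, -0.1,  0.3]))
0.03 (array([ 0.0449, -0.0007,  0.0494]), array([-0.1, -0.1,  0.3]))
0.02 (array([ 0.0517, -0.0007,  0.0567]), array([-0.1, -0.1,  0.3]))
0.013 (array([ 0.0565, -0.0006,  0.0619]), array([-0.1, -0.1,  0.3]))
```

First descend to zc≈0.04, with the shank tip just inside the slot, and check force and picture.

Emit:
servo_tool --increments '[[[0.005, 0, 0.006, 0, 0, 0, -1], [0.014, 0, 0.016, 0, 0, 0, -1], [0.0245, 0, 0.0275, 0, 0, 0, -1], [0.031, 0, 0.035, 0, 0, 0, -1], [0.035, 0, 0.0385, 0, 0, 0, -1], [0.038, 0, 0.042, 0, 0, 0, -1], [0.038, 0, 0.042, 0, 0, 0, -1], [0.038, 0, 0.042, 0, 0, 0, -1]]]'

```text
time_s: 19.75
tool_pos: [0.5266, 0.1645, 0.1577]
tool_rot: [-179.9, 25.0, -175.5]
force: [-0.0, 0.5, -0.5]
grip_width: 0.0232
```

```bash
python3 - <<'E'
from cell import env
from h import *
o=env.get_obs(); st(o); logst(o)
w=env.read_camera("wrist"); crop(w,120,0,320,300,2.0,"w16")
s=env.read_camera("scene"); crop(s,290,110,80,110,5,"s16")
for z in(.04,.03,.02,.013): print(z,inc(o,*place2(-.19,z,20)))
E
```

```text
t 19.8 pos [0.5266 0.1645 0.1577] rot [-179.9   25.  -175.5] q [-36. -11.   8. 123.  16.  46.  58.] F [-0.   0.5 -0.5] w 23.2
0.04 (array([ 0.0024, -0.0004,  0.0008]), array([-0. , -0. ,  0.2]))
0.03 (array([ 0.0092, -0.0004,  0.0081]), array([-0. , -0. ,  0.2]))
0.02 (array([ 0.016 , -0.0003,  0.0154]), array([-0. , -0. ,  0.2]))
0.013 (array([ 0.0208, -0.0003,  0.0205]), array([-0. , -0. ,  0.2]))
```

Emit:
servo_tool --increments '[[[0.005, 0, 0.004, 0, 0, 0, -1], [0.009, 0, 0.008, 0, 0, 0, -1], [0.0125, 0, 0.0115, 0, 0, 0, -1], [0.016, 0, 0.0155, 0, 0, 0, -1], [0.018, 0, 0.0175, 0, 0, 0, -1], [0.018, 0, 0.0175, 0, 0, 0, -1], [0.018, 0, 0.0175, 0, 0, 0, -1]]]'

```text
time_s: 20.55
tool_pos: [0.5174, 0.1637, 0.1339]
tool_rot: [-179.9, 24.9, -175.5]
force: [-0.6, -0.2, -0.6]
grip_width: 0.0239
```

```bash
python3 - <<'E'
from cell import env
from h import *
o=env.get_obs(); st(o); logst(o)
w=env.read_camera("wrist"); crop(w,120,0,320,300,2.0,"w17")
for z in(.02,.013): print(z,inc(o,*place2(-.19,z,20)))
E
```

```text
t 20.6 pos [0.5174 0.1637 0.1339] rot [-179.9   24.9 -175.5] q [-35. -11.   7. 126.  16.  43.  57.] F [-0.6 -0.2 -0.6] w 23.9
0.02 (array([-0.0024, -0.0003, -0.0023]), array([-0. , -0.1,  0.2]))
0.013 (array([ 0.0024, -0.0003,  0.0029]), array([-0. , -0.1,  0.2]))
```

Emit:
servo_tool --increments '[[[0.001, 0, 0.0015, 0, 0, 0, -1], [0.002, 0, 0.0025, 0, 0, 0, -1], [0.003, 0, 0.004, 0, 0, 0, -1], [0.003, 0, 0.004, 0, 0, 0, -1], [0.003, 0, 0.004, 0, 0, 0, -1]]]'

```text
time_s: 21.1
tool_pos: [0.5163, 0.1636, 0.1289]
tool_rot: [-179.9, 24.9, -175.5]
force: [-0.6, -0.3, -0.9]
grip_width: 0.0236
```

Emit:
servo_tool --increments '[[[0.0007, 0, 0.0007, 0, 0, 0, -1], [0.0014, 0, 0.0015, 0, 0, 0, -1], [0.002, 0, 0.0022, 0, 0, 0, -1], [0.002, 0, 0.0022, 0, 0, 0, -1], [0.002, 0, 0.0022, 0, 0, 0, -1]]]'

```text
time_s: 21.6
tool_pos: [0.517, 0.1641, 0.1279]
tool_rot: [-179.9, 25.1, -175.5]
force: [1.6, -0.4, 4.9]
grip_width: 0.0237
```

```bash
python3 - <<'E'
from cell import env
from h import *
o=env.get_obs(); st(o); logst(o)
w=env.read_camera("wrist"); crop(w,120,0,320,300,2.0,"w18")
s=env.read_camera("scene"); crop(s,290,110,80,110,5,"s18")
for z in(.02,.013,.01): print(z,inc(o,*place2(-.19,z,20)))
E
```

```text
t 21.6 pos [0.517  0.1641 0.1279] rot [-179.9   25.1 -175.5] q [-35. -11.   7. 126.  17.  42.  56.] F [ 1.6 -0.4  4.9] w 23.7
0.02 (array([-0.0054, -0.0008, -0.0076]), array([0. , 0.1, 0.2]))
0.013 (array([-0.0006, -0.0007, -0.0025]), array([0. , 0.1, 0.2]))
0.01 (array([ 0.0015, -0.0007, -0.0003]), array([0. , 0.1, 0.2]))
```

Emit:
servo_tool --increments '[[[0, 0, -0.001, 0, 0, 0, -1], [0, 0, -0.001, 0, 0, 0, -0.1], [0, 0, -0.001, 0, 0, 0, -0.1], [0, 0, -0.001, 0, 0, 0, -0.1], [0, 0, -0.001, 0, 0, 0, -0.1], [0, 0, -0.001, 0, 0, 0, -0.1], [0, 0, -0.001, 0, 0, 0, -0.1], [0, 0, -0.001, 0, 0, 0, -0.1]]]'

```text
time_s: 22.5
tool_pos: [0.5149, 0.1634, 0.1269]
tool_rot: [-179.9, 24.9, -175.5]
force: [0.1, 0.3, 0.8]
grip_width: 0.0392
```

```bash
python3 - <<'E'
from cell import env
from h import *
o=env.get_obs(); st(o); logst(o)
w=env.read_camera("wrist"); crop(w,120,0,320,300,2.0,"w19")
s=env.read_camera("scene"); crop(s,290,130,80,150,4,"s19")
E
```

```text
t 22.5 pos [0.5149 0.1634 0.1269] rot [-179.9   24.9 -175.5] q [-35. -11.   7. 126.  17.  43.  56.] F [0.1 0.3 0.8] w 39.2
```

Emit:
servo_tool --increments '[[[0, 0, 0, 0, 0, 0, 0.1], [0, 0, 0, 0, 0, 0, 0.1], [0, 0, 0, 0, 0, 0, 0.1], [0, 0, 0, 0, 0, 0, 0.1]]]'

```text
time_s: 23.0
tool_pos: [0.515, 0.1634, 0.127]
tool_rot: [-179.9, 24.9, -175.5]
force: [0.1, 0.7, -0.8]
grip_width: 0.0476
```

```bash
python3 - <<'E'
from cell import env
from h import *
o=env.get_obs(); st(o)
w=env.read_camera("wrist"); crop(w,200,120,160,180,3.5,"w20")
s=env.read_camera("scene"); crop(s,310,150,60,110,7,"s20")
E
```

```text
t 23.0 pos [0.515  0.1634 0.127 ] rot [-179.9   24.9 -175.5] q [-35. -11.   7. 126.  17.  43.  56.] F [ 0.1  0.7 -0.8] w 47.6
```

```bash
python3 - <<'E'
from cell import env
from h import *
o=env.get_obs()
w=env.read_camera("wrist"); s=env.read_camera("scene")
def hang(x,y=0,th=0):
    c,sn=np.cos(th),np.sin(th); P=[]
    loc=[(i*.012,j*.012,k*.0075) for i in(-1,1) for j in(-1,1) for k in(-1,1)]+[(.006*np.cos(f),.006*np.sin(f),-.0575) for f in np.linspace(0,2*np.pi,9)]
    return [cp(x+a*c+d*sn,y+b,.0075+d*c-a*sn) for a,b,d in loc]
for x in(-.17,-.18,-.19,-.2): 
    p=proj(w,hang(x)); print(x,p[:8].round(0).tolist(),p[8:].mean(0).round(1))
crop(w,200,120,160,180,3.5,"w21",proj(w,hang(-.185))); 
print(proj(s,[cp(-.19,0,.0075)]))
E
```

```text
-0.17 [[257.0, 271.0], [256.0, 301.0], [306.0, 271.0], [307.0, 301.0], [259.0, 287.0], [259.0, 314.0], [303.0, 287.0], [304.0, 315.0]] [281.5 198.2]
-0.18 [[256.0, 263.0], [255.0, 295.0], [307.0, 264.0], [309.0, 295.0], [259.0, 281.0], [258.0, 309.0], [304.0, 281.0], [305.0, 309.0]] [281.5 188.8]
-0.19 [[255.0, 255.0], [254.0, 288.0], [309.0, 255.0], [310.0, 288.0], [258.0, 274.0], [257.0, 304.0], [306.0, 274.0], [307.0, 304.0]] [281.6 178.6]
-0.2 [[254.0, 246.0], [252.0, 280.0], [310.0, 246.0], [312.0, 280.0], [257.0, 267.0], [255.0, 297.0], [307.0, 267.0], [308.0, 298.0]] [281.7 167.6]
[[334.12160295 177.0662668 ]]
```

```bash
cat >> h.py <<'E'
TIP=.029
def inch(P):
    o_,M=chute(); return M.T@(np.array(P)-o_)
def tippose(o):
    R=Rcur(o); return [inch(o["tool_pos"]+R.apply([a,0,-TIP])).round(4) for a in(-.0095,0,.0095)]
E
python3 - <<'E'
from cell import env
from h import *
o=env.get_obs(); print(tippose(o))
o_,M=chute(); R=Rcur(o); print("per chute-x in tool",R.inv().apply(M[:,0]).round(3),"per z",R.inv().apply(M[:,2]).round(3))
E
```

```text
[array([-0.179 , -0.0005,  0.0105]), array([-0.1859, -0.0006,  0.004 ]), array([-0.1929, -0.0006, -0.0024])]
per chute-x in tool [-0.732 -0.002  0.681] per z [-0.681 -0.003 -0.732]
```

```bash
cat >> h.py <<'E'
def pushpose(x,z,y=0,tilt=0):
    """tip centre at chute (x,y,z), d=-ez rotated by tilt deg about ey (positive: tip points more downhill(+x))"""
    o_,M=chute(); ex,ey,ez=M.T; a=np.radians(tilt); d=-np.cos(a)*ez+np.sin(a)*ex; return cp(x,y,z)+d*TIP, Rtool(d,ey)
E
python3 - <<'E'
from cell import env
from h import *
o=env.get_obs()
for x,z in((-.222,.06),(-.222,.005),(-.2,.005),(-.16,.005)): print(x,z,inc(o,*pushpose(x,z)))
p,R=pushpose(-.222,.06); o_,M=chute(); print("push frame: x",R.inv().apply(M[:,0]).round(3),"z",R.inv().apply(M[:,2]).round(3),R.as_euler("xyz",degrees=True))
E
```

```text
-0.222 0.06 (array([ 0.008 ,  0.0006, -0.0733]), array([-0.1, 42.9,  0.2]))
-0.222 0.005 (array([ 0.0455,  0.0007, -0.033 ]), array([-0.1, 42.9,  0.2]))
-0.2 0.005 (array([ 0.0294,  0.0007, -0.018 ]), array([-0.1, 42.9,  0.2]))
-0.16 0.005 (array([0.0001, 0.0006, 0.0092]), array([-0.1, 42.9,  0.2]))
push frame: x [-1. -0. -0.] z [ 0.  0. -1.] [-180.          -18.         -175.70510837]
```

Emit:
servo_tool --increments '[[[-0.014, 0, -0.015, 0, 0, 0, 0.1], [-0.027, 0, -0.03, 0, 0, 0, 0.1], [-0.027, 0, -0.06, 0, 0, 0, 0], [0.008, 0, -0.073, 0, 8.5, 0, -0.5], [0.008, 0, -0.073, 0, 17, 0, -1], [0.008, 0, -0.073, 0, 25, 0, -1], [0.008, 0, -0.073, 0, 34, 0, -1], [0.008, 0, -0.073, 0, 43, 0, -1], [0.008, 0, -0.073, 0, 43, 0, -1], [0.008, 0, -0.073, 0, 43, 0, -1], [0.008, 0, -0.073, 0, 43, 0, -1]]]'

```text
time_s: 24.3
tool_pos: [0.4768, 0.1607, 0.1906]
tool_rot: [-179.9, -18.0, -175.6]
force: [-0.3, 0.2, 0.1]
grip_width: 0.0009
```

```bash
python3 - <<'E'
from cell import env
from h import *
o=env.get_obs(); st(o); logst(o); print(tippose(o))
w=env.read_camera("wrist"); crop(w,140,60,280,240,2.6,"w22")
s=env.read_camera("scene"); crop(s,310,110,60,130,5,"s22")
E
```

```text
t 24.3 pos [0.4768 0.1607 0.1906] rot [-179.9  -18.  -175.6] q [-33.  16.  18.  90.  -8.  93.  80.] F [-0.3  0.2  0.1] w 0.9
[array([-0.2128, -0.0004,  0.0604]), array([-0.2223, -0.0005,  0.0604]), array([-0.2318, -0.0005,  0.0604])]
```

Emit:
servo_tool --increments '[[[0, 0.001, 0.015, 0, 0, 0, -1], [0, 0.001, 0.03, 0, 0, 0, -1], [0, 0.001, 0.045, 0, 0, 0, -1], [0, 0.001, 0.055, 0, 0, 0, -1], [0, 0.001, 0.055, 0, 0, 0, -1], [-0.01, 0.001, 0.055, 0, 0, 0, -1], [-0.02, 0.001, 0.055, 0, 0, 0, -1], [-0.026, 0.001, 0.055, 0, 0, 0, -1], [-0.032, 0.001, 0.055, 0, 0, 0, -1], [-0.038, 0.001, 0.055, 0, 0, 0, -1], [-0.044, 0.001, 0.055, 0, 0, 0, -1], [-0.044, 0.001, 0.055, 0, 0, 0, -1], [-0.044, 0.001, 0.055, 0, 0, 0, -1]]]'

```text
time_s: 25.7
tool_pos: [0.5016, 0.1633, 0.1238]
tool_rot: [-179.9, -18.1, -175.6]
force: [0.3, 0.0, -1.1]
grip_width: 0.0006
```

```bash
python3 - <<'E'
from cell import env
from h import *
o=env.get_obs(); st(o); logst(o); print(tippose(o))
w=env.read_camera("wrist"); crop(w,140,60,280,240,2.6,"w23")
s=env.read_camera("scene"); crop(s,310,110,60,150,4,"s23")
E
```

```text
t 25.7 pos [0.5016 0.1633 0.1238] rot [-179.9  -18.1 -175.6] q [-32.  22.  18.  90.  -9.  87.  82.] F [ 0.3  0.  -1.1] w 0.6
[array([-0.1683,  0.0004,  0.0046]), array([-0.1778,  0.0003,  0.0046]), array([-0.1873,  0.0003,  0.0047])]
```

Emit:
servo_tool --increments '[[[0.004, 0, -0.02, 0, 0, 0, -1], [0.004, 0, -0.06, 0, 0, 0, -1], [0.03, 0, -0.1, 0, 0, 0, -0.5], [0.08, 0, -0.12, 0, 0, 0, 0.15], [0.1, 0, -0.12, 0, 0, 0, 0.15], [0.1, 0, -0.12, 0, 0, 0, 0.15], [0.1, 0, -0.12, 0, 0, 0, 0.15]]]'

```text
time_s: 26.5
tool_pos: [0.444, 0.1593, 0.2693]
tool_rot: [-179.9, -18.0, -175.6]
force: [0.6, -0.2, -0.2]
grip_width: 0.0328
```

```bash
python3 - <<'E'
from cell import env
from h import *
o=env.get_obs(); st(o); logst(o)
s=env.read_camera("scene"); crop(s,310,150,60,130,5,"s24",proj(s,[cp(x,0,.0075) for x in(-.16,-.1,-.012)]))
t=env.read_camera("top"); crop(t,190,130,90,150,4,"t24")
E
```

```text
t 26.5 pos [0.444  0.1593 0.2693] rot [-179.9  -18.  -175.6] q [-34.  10.  18.  87.  -7. 101.  78.] F [ 0.6 -0.2 -0.2] w 32.8
```

```bash
python3 - <<'E'
from cell import env
from h import *
from kin import *
t=env.read_camera("top"); print(proj(t,[cp(-.012,0,.015),cp(-.036,0,.015),cp(-.15,0,.015)]))
D=[.4865,-.3584,-.4482]; r=fit([t],D); print(r.x.round(4),r.fun); s=env.read_camera("scene"); r=fit([s],D); print(r.x.round(4),r.fun)
for q in ([.5944,-.09,2.1101],[.6615,-.1798,-2.3337]):
    print(fit([t],q).x.round(4),fit([s],q).x.round(4))
x,e,sv=fitlinks(); print(x.round(4),np.abs(e).max(),len(e)//3)
E
```

```text
[[231.06224056 171.32485716]
 [231.54421047 179.2340387 ]
 [233.94007499 218.55045002]]
[ 0.487  -0.3586 -0.4788] 103.09607843137255
[ 0.4845 -0.3585 -0.4328] 34.541421568627456
[ 0.5951 -0.089   2.1257] [ 0.5919 -0.0899  2.115 ]
[ 0.6631 -0.1784 -2.3456] [ 0.6598 -0.1804 -2.3407]
[ 0.241  -0.0371  0.5054 -0.0353  0.548  -0.0204  0.4372 -0.0266] 0.029463121266692816 16
```

```bash
python3 - <<'E'
from cell import env
from h import *
w=env.read_camera("wrist"); crop(w,140,0,280,300,2,"w25"); s=env.read_camera("scene"); crop(s,320,170,40,85,7,"s25",proj(s,[cp(x,0,.0075) for x in(-.15,)]))
E
python3 - <<'E'
from cell import env
from h import *
o=env.get_obs()
D=[.4862,-.3586,-.458]
for g in(-.1,.035):
    p,R=grasp(D,40,1,g); print(p.round(3),R.as_euler("xyz",degrees=True).round(1),inc(o,p,R))
E
```

```text
[ 0.544 -0.387  0.09 ] [-180.   -40.   153.8] (array([-0.1105, -0.5516,  0.1528]), array([-15.1,  21.4,  26.9]))
[ 0.466 -0.349 -0.013] [-180.   -40.   153.8] (array([-0.0718, -0.507 ,  0.2742]), array([-15.1,  21.4,  26.9]))
```

Emit:
servo_tool --increments '[[[-0.11, -0.55, 0.03, -15, 21.5, 27, 0.15], [-0.11, -0.55, 0.03, -15, 21.5, 27, 0.15], [-0.11, -0.55, 0.03, -15, 21.5, 27, 0.15], [-0.11, -0.55, 0.03, -15, 21.5, 27, 0.15], [-0.11, -0.55, 0.03, -15, 21.5, 27, 0.15], [-0.11, -0.55, 0.03, -15, 21.5, 27, 0.15], [-0.11, -0.55, 0.03, -15, 21.5, 27, 0.15], [-0.11, -0.55, 0.03, -15, 21.5, 27, 0.15], [-0.11, -0.55, 0.03, -15, 21.5, 27, 0.15], [-0.11, -0.55, 0.03, -15, 21.5, 27, 0.15], [-0.11, -0.55, 0.03, -15, 21.5, 27, 0.15], [-0.11, -0.55, 0.06, -15, 21.5, 27, 0.15], [-0.11, -0.55, 0.1, -15, 21.5, 27, 0.15], [-0.11, -0.552, 0.13, -15, 21.5, 27, 0.15], [-0.11, -0.552, 0.15, -15, 21.5, 27, 0.15], [-0.11, -0.552, 0.152, -15, 21.5, 27, 0.15], [-0.11, -0.552, 0.152, -15, 21.5, 27, 0.15], [-0.11, -0.552, 0.152, -15, 21.5, 27, 0.15]]]'

```text
time_s: 28.6
tool_pos: [0.535, -0.3836, 0.0882]
tool_rot: [-179.0, -38.6, 153.2]
force: [0.0, -0.1, -1.9]
grip_width: 0.0501
```

```bash
python3 - <<'E'
from cell import env
from h import *
o=env.get_obs();  st(o); logst(o)
w=env.read_camera("wrist"); D=[.4862,-.3586,-.458]
hd,sh,b=bolt_pts(*D); crop(w,100,40,360,300,2,"w26",proj(w,np.r_[hd,sh[::6]])); t=env.read_camera("top"); crop(t,200,140,60,140,4.2,"t26",proj(t,[cp(-.147,0,.015),cp(-.012,0,.015)]))
for g in(-.03,0,.035): print(g,inc(o,*grasp(D,40,1,g)))
E
```

```text
t 28.6 pos [ 0.535  -0.3836  0.0882] rot [-179.   -38.6  153.2] q [ 25.  59.  15.  42.  -6. 118. 100.] F [ 0.  -0.1 -1.9] w 50.1
-0.03 (array([-0.0045,  0.0016,  0.0626]), array([-0.6,  1.4, -0.5]))
0 (array([-0.0038,  0.0019,  0.0926]), array([-0.6,  1.4, -0.5]))
0.035 (array([-0.003 ,  0.0023,  0.1276]), array([-0.6,  1.4, -0.5]))
```

Emit:
servo_tool --increments '[[[-0.004, 0.0015, 0.03, -0.6, 1.4, -0.5, 0.15], [-0.004, 0.0015, 0.06, -0.6, 1.4, -0.5, 0.15], [-0.004, 0.002, 0.08, -0.6, 1.4, -0.5, 0.15], [-0.004, 0.002, 0.095, -0.6, 1.4, -0.5, 0.15], [-0.003, 0.002, 0.105, -0.6, 1.4, -0.5, 0.15], [-0.003, 0.002, 0.115, -0.6, 1.4, -0.5, 0.15], [-0.003, 0.002, 0.12, -0.6, 1.4, -0.5, 0.15], [-0.003, 0.002, 0.12, -0.6, 1.4, -0.5, 0.15], [-0.003, 0.002, 0.12, -0.6, 1.4, -0.5, 0.15]]]'

```text
time_s: 29.6
tool_pos: [0.4716, -0.3484, -0.0054]
tool_rot: [179.5, -39.9, 154.2]
force: [-0.4, -0.5, 0.7]
grip_width: 0.0496
```

```bash
python3 - <<'E'
from cell import env
from h import *
o=env.get_obs();  st(o); logst(o)
w=env.read_camera("wrist"); D=[.4862,-.3586,-.458]
hd,sh,b=bolt_pts(*D); crop(w,140,100,280,200,2.6,"w27",proj(w,np.r_[hd,sh[::6]]))
for g in(0.02,.035): print(g,inc(o,*grasp(D,40,1,g)))
E
```

```text
t 29.6 pos [ 0.4716 -0.3484 -0.0054] rot [179.5 -39.9 154.2] q [ 24.  55.  14.  63.  -5. 103. 101.] F [-0.4 -0.5  0.7] w 49.6
0.02 (array([-0.0013, -0.0027, -0.0058]), array([0.2, 0.1, 0.3]))
0.035 (array([-0.0013, -0.0027,  0.0092]), array([0.2, 0.1, 0.3]))
```

Emit:
servo_tool --increments '[[[-0.001, -0.0027, 0.003, 0, 0, 0, 0.15], [-0.001, -0.0027, 0.006, 0, 0, 0, 0.15], [-0.001, -0.0027, 0.0085, 0, 0, 0, 0.15], [-0.001, -0.0027, 0.0085, 0, 0, 0, 0.15], [-0.001, -0.0027, 0.0085, 0, 0, 0, -0.2], [-0.001, -0.0027, 0.0085, 0, 0, 0, -0.4], [-0.001, -0.0027, 0.0085, 0, 0, 0, -1], [-0.001, -0.0027, 0.0085, 0, 0, 0, -1], [-0.001, -0.0027, 0.0085, 0, 0, 0, -1], [-0.001, -0.0027, 0.0085, 0, 0, 0, -1], [-0.001, -0.0027, 0.0085, 0, 0, 0, -1]]]' --squeeze 35

```text
time_s: 30.75
tool_pos: [0.4658, -0.3483, -0.0132]
tool_rot: [179.5, -40.0, 154.2]
force: [0.0, -0.4, 0.4]
grip_width: 0.0234
```

```bash
python3 - <<'E'
from cell import env
from h import *
o=env.get_obs();  st(o); logst(o)
w=env.read_camera("wrist"); D=[.4862,-.3586,-.458]
hd,sh,b=bolt_pts(*D); crop(w,140,100,280,200,2.6,"w28",proj(w,np.r_[hd,sh[::6]]))
R=Rcur(o); c=np.array([D[0],D[1],.0135]); ct=R.inv().apply(c-o["tool_pos"]); bt=R.inv().apply(b); print(ct.round(4),bt.round(3))
json.dump([[ct[0],0,ct[2]],bt.tolist(),1],open("held.json","w"))
for x,z,dl in((-.2,.11,0),(-.2,.11,10),(-.2,.013,0)):
    p,R=place2(x,z,dl,.001); print(x,z,dl,p.round(3),R.as_euler("xyz",degrees=True).round(1),inc(o,p,R))
E
```

```text
t 30.8 pos [ 0.4658 -0.3483 -0.0132] rot [179.5 -40.  154.2] q [ 24.  54.  14.  64.  -5. 102. 101.] F [ 0.  -0.4  0.4] w 23.4
[-0.0004 -0.     -0.0351] [-0.682 -0.001 -0.731]
-0.2 0.11 0 [0.536 0.167 0.226] [-180.    25.  -175.7] (array([ 0.277 ,  0.4952, -0.0757]), array([  4.6, -63.3, -31.8]))
-0.2 0.11 10 [0.531 0.166 0.224] [-180.    15.  -175.7] (array([ 0.2795,  0.4922, -0.071 ]), array([  7.2, -53.6, -30.8]))
-0.2 0.013 0 [0.507 0.164 0.134] [-180.    25.  -175.7] (array([0.2375, 0.4793, 0.0115]), array([  4.6, -63.3, -31.8]))
```

Emit:
servo_tool --increments '[[[0.013, 0, -0.015, 0, 0, 0, -1], [0.039, 0, -0.046, 0, 0, 0, -1], [0.064, 0, -0.077, 0, 0, 0, -1], [0.09, 0, -0.107, 0, 0, 0, -1], [0.13, 0.03, -0.15, 0, 0, 0, -1], [0.277, 0.495, -0.09, 4.6, -63.3, -32, -1], [0.277, 0.495, -0.09, 4.6, -63.3, -32, -1], [0.277, 0.495, -0.09, 4.6, -63.3, -32, -1], [0.277, 0.495, -0.09, 4.6, -63.3, -32, -1], [0.277, 0.495, -0.09, 4.6, -63.3, -32, -1], [0.277, 0.495, -0.09, 4.6, -63.3, -32, -1], [0.277, 0.495, -0.09, 4.6, -63.3, -32, -1], [0.277, 0.495, -0.09, 4.6, -63.3, -32, -1], [0.277, 0.495, -0.09, 4.6, -63.3, -32, -1], [0.277, 0.495, -0.09, 4.6, -63.3, -32, -1], [0.277, 0.495, -0.08, 4.6, -63.3, -32, -1], [0.277, 0.495, -0.076, 4.6, -63.3, -32, -1], [0.277, 0.495, -0.076, 4.6, -63.3, -32, -1], [0.277, 0.495, -0.076, 4.6, -63.3, -32, -1]]]'

```text
time_s: 32.7
tool_pos: [0.5366, 0.1643, 0.2266]
tool_rot: [180.0, 25.0, -175.7]
force: [0.8, -0.2, -1.4]
grip_width: 0.0237
```

```bash
python3 - <<'E'
from cell import env
from h import *
o=env.get_obs();  st(o); logst(o)
w=env.read_camera("wrist"); crop(w,120,0,320,300,2.0,"w29")
for z in(.11,.06,.04): print(z,inc(o,*place2(-.2,z,0,.001)))
E
```

```text
t 32.7 pos [0.5366 0.1643 0.2266] rot [ 180.    25.  -175.7] q [ -5. -12. -18. 115.   5.  53.  68.] F [ 0.8 -0.2 -1.4] w 23.7
0.11 (array([0.0001, 0.0024, 0.0001]), array([0., 0., 0.]))
0.06 (array([0.0342, 0.0024, 0.0367]), array([0., 0., 0.]))
0.04 (array([0.0478, 0.0024, 0.0513]), array([0., 0., 0.]))
```

Emit:
servo_tool --increments '[[[0.01, 0.0024, 0.01, 0, 0, 0, -1], [0.02, 0.0024, 0.0215, 0, 0, 0, -1], [0.034, 0.0024, 0.0365, 0, 0, 0, -1], [0.041, 0.0024, 0.0435, 0, 0, 0, -1], [0.041, 0.0024, 0.0435, 0, 0, 0, -1], [0.041, 0.0024, 0.0435, 0, 0, 0, -1]]]'

```text
time_s: 33.35
tool_pos: [0.5173, 0.1667, 0.1693]
tool_rot: [-180.0, 25.0, -175.5]
force: [0.6, -2.0, -1.8]
grip_width: 0.0237
```

```bash
python3 - <<'E'
from cell import env
from h import *
o=env.get_obs();  st(o); logst(o)
w=env.read_camera("wrist"); crop(w,180,60,200,240,2.5,"w30")
for z in(.05,.04,.02,.014,.01): print(z,inc(o,*place2(-.2,z,0,.001)))
E
```

```text
t 33.4 pos [0.5173 0.1667 0.1693] rot [-180.    25.  -175.5] q [ -6. -12. -19. 122.   6.  47.  66.] F [ 0.6 -2.  -1.8] w 23.7
0.05 (array([-0.0005, -0.0014,  0.0002]), array([ 0.1, -0. ,  0.2]))
0.04 (array([ 0.0063, -0.0014,  0.0075]), array([ 0.1, -0. ,  0.2]))
0.02 (array([ 0.0199, -0.0014,  0.0221]), array([ 0.1, -0. ,  0.2]))
0.014 (array([ 0.024 , -0.0014,  0.0265]), array([ 0.1, -0. ,  0.2]))
0.01 (array([ 0.0268, -0.0014,  0.0294]), array([ 0.1, -0. ,  0.2]))
```

Emit:
servo_tool --increments '[[[0, -0.0012, 0, 0, 0, 0, -1], [0, -0.0012, 0, 0, 0, 0, -1], [0, -0.0012, 0, 0, 0, 0, -1]]]'

```text
time_s: 33.7
tool_pos: [0.5182, 0.1666, 0.1706]
tool_rot: [179.9, 25.1, -175.5]
force: [-0.3, -1.1, 0.0]
grip_width: 0.0238
```

```bash
python3 - <<'E'
from cell import env
from h import *
o=env.get_obs();  st(o); logst(o)
w=env.read_camera("wrist"); crop(w,180,60,200,240,2.5,"w31")
for z in(.05,.04,.02,.014,.01): print(z,inc(o,*place2(-.2,z,0,.001)))
E
```

```text
t 33.7 pos [0.5182 0.1666 0.1706] rot [ 179.9   25.1 -175.5] q [ -6. -12. -19. 122.   6.  46.  66.] F [-0.3 -1.1  0. ] w 23.8
0.05 (array([ 0.0008, -0.0012,  0.0009]), array([0.2, 0.1, 0.2]))
0.04 (array([ 0.0077, -0.0012,  0.0082]), array([0.2, 0.1, 0.2]))
0.02 (array([ 0.0213, -0.0012,  0.0228]), array([0.2, 0.1, 0.2]))
0.014 (array([ 0.0254, -0.0012,  0.0272]), array([0.2, 0.1, 0.2]))
0.01 (array([ 0.0282, -0.0012,  0.0301]), array([0.2, 0.1, 0.2]))
```

Emit:
servo_tool --increments '[[[0, -0.0012, 0, 0, 0, 0, -1], [0.0035, -0.0012, 0.0035, 0, 0, 0, -1], [0.007, -0.0012, 0.0075, 0, 0, 0, -1], [0.01, -0.0012, 0.011, 0, 0, 0, -1], [0.01, -0.0012, 0.011, 0, 0, 0, -1], [0.01, -0.0012, 0.011, 0, 0, 0, -1]]]'

```text
time_s: 34.35
tool_pos: [0.5133, 0.1647, 0.1554]
tool_rot: [180.0, 25.0, -175.5]
force: [0.7, -0.1, -0.7]
grip_width: 0.0239
```

```bash
python3 - <<'E'
from cell import env
from h import *
o=env.get_obs();  st(o); logst(o)
w=env.read_camera("wrist"); crop(w,180,60,200,240,2.5,"w32")
for z in(.04,.02,.014,.01): print(z,inc(o,*place2(-.2,z,0,.001)))
E
```

```text
t 34.4 pos [0.5133 0.1647 0.1554] rot [ 180.    25.  -175.5] q [ -6. -12. -19. 124.   7.  45.  65.] F [ 0.7 -0.1 -0.7] w 23.9
0.04 (array([-0.0033,  0.0003, -0.0034]), array([0.1, 0. , 0.2]))
0.02 (array([0.0103, 0.0003, 0.0113]), array([0.1, 0. , 0.2]))
0.014 (array([0.0144, 0.0003, 0.0157]), array([0.1, 0. , 0.2]))
0.01 (array([0.0171, 0.0003, 0.0186]), array([0.1, 0. , 0.2]))
```

Emit:
servo_tool --increments '[[[0.005, 0, 0.0055, 0, 0, 0, -1], [0.0095, 0, 0.0105, 0, 0, 0, -1], [0.0135, 0, 0.0145, 0, 0, 0, -1], [0.016, 0, 0.0175, 0, 0, 0, -1], [0.0165, 0, 0.018, 0, 0, 0, -1], [0.0165, 0, 0.018, 0, 0, 0, -1], [0.0165, 0, 0.018, 0, 0, 0, -1]]]'

```text
time_s: 35.1
tool_pos: [0.5064, 0.1642, 0.1327]
tool_rot: [180.0, 25.1, -175.5]
force: [0.2, -0.9, -1.2]
grip_width: 0.0237
```

Emit:
servo_tool --increments '[[[0.001, 0, 0.001, 0, 0, 0, -1], [0.0015, 0, 0.0015, 0, 0, 0, -1], [0.0015, 0, 0.0015, 0, 0, 0, -1]]]'

```text
time_s: 35.4
tool_pos: [0.5053, 0.164, 0.1303]
tool_rot: [180.0, 25.0, -175.5]
force: [-1.0, 0.1, -1.3]
grip_width: 0.0238
```

```bash
python3 - <<'E'
from cell import env
from h import *
o=env.get_obs();  st(o); logst(o)
w=env.read_camera("wrist"); crop(w,180,60,200,240,2.5,"w33")
for z in(.014,.01): print(z,inc(o,*place2(-.2,z,0,.001)))
E
```

```text
t 35.4 pos [0.5053 0.164  0.1303] rot [ 180.    25.  -175.5] q [ -6. -12. -20. 126.   7.  42.  64.] F [-1.   0.1 -1.3] w 23.8
0.014 (array([-0.0035,  0.0004, -0.0037]), array([0.1, 0. , 0.2]))
0.01 (array([-0.0007,  0.0004, -0.0008]), array([0.1, 0. , 0.2]))
```

Emit:
servo_tool --increments '[[[0.0008, 0, 0.0008, 0, 0, 0, -1], [0.0015, 0, 0.0015, 0, 0, 0, -1], [0.0015, 0, 0.0015, 0, 0, 0, -1]]]'

```text
time_s: 35.75
tool_pos: [0.5053, 0.1642, 0.129]
tool_rot: [180.0, 25.1, -175.5]
force: [1.6, 0.7, 0.0]
grip_width: 0.0237
```

Near contact; release and see whether it slides.

Emit:
servo_tool --increments '[[[0, 0, 0, 0, 0, 0, -0.1], [0, 0, 0, 0, 0, 0, -0.1], [0, 0, 0, 0, 0, 0, -0.1], [0, 0, 0, 0, 0, 0, -0.1], [0, 0, 0, 0, 0, 0, -0.1], [0, 0, 0, 0, 0, 0, -0.1], [0, 0, 0, 0, 0, 0, -0.1], [0, 0, 0, 0, 0, 0, -0.1]]]'

```text
time_s: 36.55
tool_pos: [0.5046, 0.164, 0.1283]
tool_rot: [180.0, 25.0, -175.5]
force: [-0.3, -0.1, 0.2]
grip_width: 0.0388
```

```bash
python3 - <<'E'
from cell import env
from h import *
o=env.get_obs();  st(o); logst(o)
w=env.read_camera("wrist"); crop(w,180,60,200,240,2.5,"w34"); s=env.read_camera("scene"); crop(s,310,150,60,110,5,"s34",)
E
```

```text
t 36.5 pos [0.5046 0.164  0.1283] rot [ 180.    25.  -175.5] q [ -6. -12. -20. 126.   8.  42.  64.] F [-0.3 -0.1  0.2] w 38.8
```

Emit:
servo_tool --increments '[[[0, 0, 0, 0, 0, 0, -0.4], [0, 0, 0, 0, 0, 0, -1], [0, 0, 0, 0, 0, 0, -1], [0, 0, 0, 0, 0, 0, -1], [0, 0, 0, 0, 0, 0, -1], [-0.005, 0, 0.005, 0, 0, 0, -1], [-0.011, 0, 0.0102, 0, 0, 0, -1], [-0.0183, 0, 0.017, 0, 0, 0, -1], [-0.0256, 0, 0.0238, 0, 0, 0, -1], [-0.0329, 0, 0.0306, 0, 0, 0, -1], [-0.0403, 0, 0.0375, 0, 0, 0, -1], [-0.0403, 0, 0.0375, 0, 0, 0, -1], [-0.0403, 0, 0.0375, 0, 0, 0, -1]]]' --squeeze 12

```text
time_s: 37.95
tool_pos: [0.5571, 0.1682, 0.1113]
tool_rot: [180.0, 25.0, -175.5]
force: [-0.2, -0.1, 0.6]
grip_width: 0.0238
```

```bash
python3 - <<'E'
from cell import env
from h import *
o=env.get_obs();  st(o); logst(o); print(tippose(o))
w=env.read_camera("wrist"); crop(w,180,60,200,240,2.5,"w35"); s=env.read_camera("scene"); crop(s,310,120,60,140,4,"s35",)
E
```

```text
t 38.0 pos [0.5571 0.1682 0.1113] rot [ 180.    25.  -175.5] q [ -4.  -4. -20. 122.  12.  38.  62.] F [-0.2 -0.1  0.6] w 23.8
[array([-0.1338,  0.0009,  0.0087]), array([-0.1408,  0.0009,  0.0022]), array([-0.1477,  0.0008, -0.0043])]
```

Emit:
servo_tool --increments '[[[-0.006, 0, 0.0055, 0, 0, 0, -1], [-0.013, 0, 0.0125, 0, 0, 0, -1], [-0.022, 0, 0.0205, 0, 0, 0, -1], [-0.031, 0, 0.029, 0, 0, 0, -1], [-0.04, 0, 0.0375, 0, 0, 0, -1], [-0.047, 0, 0.044, 0, 0, 0, -1], [-0.0535, 0, 0.05, 0, 0, 0, -1], [-0.0535, 0, 0.05, 0, 0, 0, -1], [-0.0535, 0, 0.05, 0, 0, 0, -1], [-0.0535, 0, 0.05, 0, 0, 0, -0.1], [-0.0535, 0, 0.05, 0, 0, 0, -0.1], [-0.0535, 0, 0.05, 0, 0, 0, -0.1]]]'

```text
time_s: 39.25
tool_pos: [0.6259, 0.1737, 0.0888]
tool_rot: [180.0, 25.0, -175.5]
force: [0.2, 0.2, -0.4]
grip_width: 0.0368
```

```bash
python3 - <<'E'
from cell import env
from h import *
o=env.get_obs();  st(o); logst(o); print(tippose(o))
w=env.read_camera("wrist"); crop(w,180,60,200,240,2.5,"w36"); s=env.read_camera("scene"); crop(s,310,120,60,140,4,"s36",)
E
```

```text
t 39.2 pos [0.6259 0.1737 0.0888] rot [ 180.    25.  -175.5] q [ -4.   6. -19. 115.  17.  36.  60.] F [ 0.2  0.2 -0.4] w 36.8
[array([-0.0613,  0.0012,  0.0086]), array([-0.0683,  0.0012,  0.0021]), array([-0.0752,  0.0011, -0.0044])]
```

Emit:
servo_tool --increments '[[[0, 0, -0.02, 0, 0, 0, -0.05], [0, 0, -0.05, 0, 0, 0, 0], [0, 0, -0.09, 0, 0, 0, 0.1], [0, 0, -0.13, 0, 0, 0, 0.15], [0, 0, -0.17, 0, 0, 0, 0.15], [0, 0, -0.17, 0, 0, 0, 0.15], [0, 0, -0.17, 0, 0, 0, 0.15]]]'

```text
time_s: 40.05
tool_pos: [0.5548, 0.1681, 0.2444]
tool_rot: [180.0, 25.2, -175.5]
force: [0.2, -0.4, 0.2]
grip_width: 0.05
```

```bash
python3 - <<'E'
from cell import env
from h import *
o=env.get_obs();  st(o); logst(o)
t=env.read_camera("top"); s=env.read_camera("scene"); crop(t,190,100,250,180,3.2,"t37")
B=[.594,-.0893,2.12]; print(fit([t],B).x.round(4),fit([s],B).x.round(4)); C=[.6615,-.1798,-2.34]; print(fit([t],C).x.round(4),fit([s],C).x.round(4))
for al in(25,35):
  for g in(-.1,.035):
    p,R=grasp(B,al,-1,g); print(al,p.round(3),R.as_euler("xyz",degrees=True).round(1),inc(o,p,R))
E
```

```text
t 40.0 pos [0.5548 0.1681 0.2444] rot [ 180.    25.2 -175.5] q [ -3. -11. -19. 112.   5.  54.  69.] F [ 0.2 -0.4  0.2] w 50.0
[ 0.5954 -0.0895  2.1246] [ 0.5927 -0.0898  2.0844]
[ 0.663  -0.1776 -2.3614] [ 0.6591 -0.18   -2.3607]
25 [ 0.572 -0.053  0.104] [180.   25.  121.5] (array([ 0.06  , -0.2221,  0.1267]), array([26.8,  0.2, 57.1]))
25 [ 0.602 -0.102 -0.018] [180.   25.  121.5] (array([ 0.0887, -0.273 ,  0.2484]), array([26.8,  0.2, 57.1]))
35 [ 0.564 -0.04   0.095] [180.   35.  121.5] (array([ 0.0699, -0.2086,  0.1316]), array([31.7, -8.8, 54.6]))
35 [ 0.604 -0.106 -0.015] [180.   35.  121.5] (array([ 0.0852, -0.2777,  0.2466]), array([31.7, -8.8, 54.6]))
```

Emit:
servo_tool --increments '[[[0.07, -0.2, 0, 16, -4, 27, 0.15], [0.07, -0.2, 0, 32, -9, 54.5, 0.15], [0.07, -0.2, 0, 32, -9, 54.5, 0.15], [0.07, -0.209, 0, 32, -9, 54.5, 0.15], [0.07, -0.209, 0, 32, -9, 54.5, 0.15], [0.07, -0.209, 0.03, 32, -9, 54.5, 0.15], [0.07, -0.209, 0.07, 32, -9, 54.5, 0.15], [0.07, -0.209, 0.1, 32, -9, 54.5, 0.15], [0.07, -0.209, 0.125, 32, -9, 54.5, 0.15], [0.07, -0.209, 0.13, 32, -9, 54.5, 0.15], [0.07, -0.209, 0.13, 32, -9, 54.5, 0.15], [0.07, -0.209, 0.13, 32, -9, 54.5, 0.15], [0.07, -0.209, 0.13, 32, -9, 54.5, 0.15]]]' --squeeze 35

```text
time_s: 41.45
tool_pos: [0.5631, -0.0412, 0.0972]
tool_rot: [-179.8, 35.3, 121.5]
force: [0.6, 0.3, -0.1]
grip_width: 0.05
```

```bash
python3 - <<'E'
from cell import env
from h import *
o=env.get_obs();  st(o); logst(o)
w=env.read_camera("wrist"); B=[.594,-.0893,2.12]
hd,sh,b=bolt_pts(*B); crop(w,100,40,360,300,2,"w38",proj(w,np.r_[hd,sh[::6]]))
for g in(-.1,-.03,0.02,.035): print(g,inc(o,*grasp(B,35,-1,g)))
E
```

```text
t 41.5 pos [ 0.5631 -0.0412  0.0972] rot [-179.8   35.3  121.5] q [ -4.   7. -20. 118.  45.  59. -17.] F [ 0.6  0.3 -0.1] w 50.0
-0.1 (array([0.0012, 0.0013, 0.0013]), array([-0.2,  0.3,  0. ]))
-0.03 (array([0.0016, 0.0015, 0.0713]), array([-0.2,  0.3,  0. ]))
0.02 (array([0.0018, 0.0017, 0.1213]), array([-0.2,  0.3,  0. ]))
0.035 (array([0.0019, 0.0017, 0.1363]), array([-0.2,  0.3,  0. ]))
```

Emit:
servo_tool --increments '[[[0.0015, 0.0015, 0.03, 0, 0, 0, 0.15], [0.0015, 0.0015, 0.06, 0, 0, 0, 0.15], [0.0015, 0.0015, 0.085, 0, 0, 0, 0.15], [0.0015, 0.0015, 0.105, 0, 0, 0, 0.15], [0.0015, 0.0015, 0.117, 0, 0, 0, 0.15], [0.0015, 0.0015, 0.125, 0, 0, 0, 0.15], [0.0015, 0.0015, 0.125, 0, 0, 0, 0.15], [0.0015, 0.0015, 0.125, 0, 0, 0, 0.15]]]'

```text
time_s: 42.3
tool_pos: [0.6009, -0.1005, -0.0068]
tool_rot: [-179.7, 35.3, 121.6]
force: [-0.1, 0.2, -0.2]
grip_width: 0.0501
```

```bash
python3 - <<'E'
from cell import env
from h import *
o=env.get_obs();  st(o); logst(o)
w=env.read_camera("wrist"); B=[.594,-.0893,2.12]
hd,sh,b=bolt_pts(*B); crop(w,140,140,280,200,2.6,"w39",proj(w,np.r_[hd,sh[::6]]))
for g in(0.02,.035): print(g,inc(o,*grasp(B,35,-1,g)))
E
```

```text
t 42.3 pos [ 0.6009 -0.1005 -0.0068] rot [-179.7   35.3  121.6] q [ -1.  19. -15. 119.  57.  48. -25.] F [-0.1  0.2 -0.2] w 50.1
0.02 (array([-0.0009, -0.0001, -0.0042]), array([-0.2,  0.3,  0.1]))
0.035 (array([-0.0009, -0.    ,  0.0108]), array([-0.2,  0.3,  0.1]))
```

Emit:
servo_tool --increments '[[[0.0005, 0, 0.004, 0, 0, 0, 0.15], [0.0005, 0, 0.008, 0, 0, 0, 0.15], [0.0005, 0, 0.0105, 0, 0, 0, 0.15], [0.0005, 0, 0.0105, 0, 0, 0, 0.15], [0.0005, 0, 0.0105, 0, 0, 0, -0.2], [0.0005, 0, 0.0105, 0, 0, 0, -0.4], [0.0005, 0, 0.0105, 0, 0, 0, -1], [0.0005, 0, 0.0105, 0, 0, 0, -1], [0.0005, 0, 0.0105, 0, 0, 0, -1], [0.0005, 0, 0.0105, 0, 0, 0, -1], [0.0005, 0, 0.0105, 0, 0, 0, -1]]]' --squeeze 35

```text
time_s: 43.45
tool_pos: [0.6034, -0.1058, -0.0164]
tool_rot: [-179.6, 35.3, 121.6]
force: [0.0, 0.4, 0.6]
grip_width: 0.0234
```

```bash
python3 - <<'E'
from cell import env
from h import *
o=env.get_obs();  st(o); logst(o)
w=env.read_camera("wrist"); B=[.594-.0008,-.0893+.0013,2.12]
hd,sh,b=bolt_pts(*B); crop(w,140,140,280,200,2.6,"w40",proj(w,np.r_[hd,sh[::6]]))
R=Rcur(o); c=np.array([B[0],B[1],.0135]); ct=R.inv().apply(c-o["tool_pos"]); bt=R.inv().apply(b); print(ct.round(4),bt.round(3))
json.dump([[ct[0],0,ct[2]],bt.tolist(),-1],open("held.json","w"))
print("up",R.inv().apply([0,0,1]).round(3))
for x,z,dl in((-.2,.11,0),(-.2,.11,10),(-.2,.013,0)):
    p,R=place2(x,z,dl,.001); print(x,z,dl,p.round(3),R.as_euler("xyz",degrees=True).round(1),inc(o,p,R))
E
```

```text
t 43.5 pos [ 0.6034 -0.1058 -0.0164] rot [-179.6   35.3  121.6] q [ -1.  20. -14. 119.  58.  47. -25.] F [0.  0.4 0.6] w 23.4
[-0.0005  0.0004 -0.0363] [ 0.74  -0.002 -0.672]
up [-0.577 -0.005 -0.817]
-0.2 0.11 0 [0.54  0.167 0.227] [180.  -29.8   4.3] (array([ 0.0761,  0.0871, -0.3526]), array([  5.6,  40.2, 121.3]))
-0.2 0.11 10 [0.535 0.167 0.224] [180.  -19.8   4.3] (array([ 0.0798,  0.082 , -0.3519]), array([ 16. ,  34.2, 119.2]))
-0.2 0.013 0 [0.51  0.165 0.135] [180.  -29.8   4.3] (array([ 0.1406,  0.0609, -0.2851]), array([  5.6,  40.2, 121.3]))
```

Emit:
servo_tool --increments '[[[-0.017, 0, -0.025, 0, 0, 0, -1], [-0.046, 0, -0.065, 0, 0, 0, -1], [-0.075, 0, -0.105, 0, 0, 0, -1], [-0.1, 0, -0.15, 2.8, 20, 60, -1], [-0.1, 0.02, -0.2, 2.8, 20, 60, -1], [-0.1, 0.02, -0.2, 2.8, 20, 60, -1], [-0.1, 0.02, -0.2, 2.8, 20, 60, -1], [-0.1, 0.02, -0.2, 2.8, 20, 60, -1], [-0.1, 0.02, -0.2, 2.8, 20, 60, -1], [-0.1, 0.02, -0.2, 2.8, 20, 60, -1], [-0.1, 0.02, -0.2, 4, 30, 90, -1], [-0.05, 0.04, -0.25, 4, 30, 90, -1], [0, 0.06, -0.29, 4, 30, 90, -1], [0, 0.06, -0.29, 5.6, 40.2, 121.3, -1], [0.02, 0.06, -0.3, 5.6, 40.2, 121.3, -1], [0.02, 0.06, -0.3, 5.6, 40.2, 121.3, -1], [0.02, 0.06, -0.3, 5.6, 40.2, 121.3, -1], [0.02, 0.06, -0.3, 5.6, 40.2, 121.3, -1], [0.02, 0.06, -0.3, 5.6, 40.2, 121.3, -1]]]'

```text
time_s: 45.4
tool_pos: [0.5548, 0.0867, 0.2149]
tool_rot: [179.9, -29.6, 4.3]
force: [-0.3, 0.2, -0.8]
grip_width: 0.0239
```

```bash
python3 - <<'E'
from cell import env
from h import *
o=env.get_obs();  st(o); logst(o)
s=env.read_camera("scene"); cv2.imwrite("pics/s41.png",s["frame"])
for z in(.11,): print(z,place2(-.2,z,0,.001)[0].round(3),inc(o,*place2(-.2,z,0,.001)))
E
```

```text
t 45.4 pos [0.5548 0.0867 0.2149] rot [179.9 -29.6   4.3] q [  7. -16. -19. 121.  -1.  45. -97.] F [-0.3  0.2 -0.8] w 23.9
0.11 [0.54  0.167 0.227] (array([-0.0012, -0.0811, -0.015 ]), array([ 0.1,  0.1, -0. ]))
```

```bash
python3 - <<'E'
from cell import env
from h import *
o=env.get_obs()
for z in(.11,.06,.012): print(z,place2(-.195,z,12,.001)[0].round(3),inc(o,*place2(-.195,z,12,.001)))
E
```

```text
0.11 [0.538 0.167 0.222] (array([-0.0063, -0.0809, -0.0117]), array([  0.1, -11.9,   0.2]))
0.06 [0.523 0.166 0.175] (array([-0.0433, -0.081 ,  0.022 ]), array([  0.1, -11.9,   0.2]))
0.012 [0.508 0.165 0.129] (array([-0.0788, -0.0812,  0.0544]), array([  0.1, -11.9,   0.2]))
```

Emit:
servo_tool --increments '[[[-0.003, -0.015, -0.012, 0, -6, 0, -1], [-0.006, -0.035, -0.0117, 0, -12, 0, -1], [-0.0063, -0.06, -0.0117, 0, -12, 0, -1], [-0.0063, -0.075, -0.0117, 0, -12, 0.2, -1], [-0.0063, -0.081, -0.0117, 0, -12, 0.2, -1], [-0.0063, -0.081, -0.0117, 0, -12, 0.2, -1], [-0.0063, -0.081, -0.0117, 0, -12, 0.2, -1], [-0.0063, -0.081, -0.0117, 0, -12, 0.2, -1]]]'

```text
time_s: 46.25
tool_pos: [0.5397, 0.1663, 0.2236]
tool_rot: [-180.0, -17.8, 4.1]
force: [0.1, -0.3, -1.9]
grip_width: 0.0238
```

```bash
python3 - <<'E'
from cell import env
from h import *
o=env.get_obs();  st(o); logst(o)
w=env.read_camera("wrist"); crop(w,120,100,320,220,2.4,"w42"); s=env.read_camera("scene"); crop(s,290,110,80,110,5,"s42",proj(s,[cp(-.235,0.001,0)]))
for z in(.11,.07,.055,.045,.03,.02,.014): print(z,inc(o,*place2(-.195,z,12,.001)))
E
```

```text
t 46.2 pos [0.5397 0.1663 0.2236] rot [-180.   -17.8    4.1] q [   4.   -6.  -26.  108.    3.   60. -109.] F [ 0.1 -0.3 -1.9] w 23.8
0.11 (array([-0.0017, -0.0007,  0.0006]), array([ 0. , -0. , -0.2]))
0.07 (array([-0.0251, -0.0006,  0.0331]), array([ 0. , -0. , -0.2]))
0.055 (array([-0.0338, -0.0006,  0.0452]), array([ 0. , -0. , -0.2]))
0.045 (array([-0.0397, -0.0006,  0.0533]), array([ 0. , -0. , -0.2]))
0.03 (array([-0.0485, -0.0006,  0.0655]), array([ 0. , -0. , -0.2]))
0.02 (array([-0.0543, -0.0005,  0.0736]), array([ 0. , -0. , -0.2]))
0.014 (array([-0.0578, -0.0005,  0.0785]), array([ 0. , -0. , -0.2]))
```

Emit:
servo_tool --increments '[[[-0.008, 0, 0.01, 0, 0, 0, -1], [-0.0165, 0, 0.021, 0, 0, 0, -1], [-0.025, 0, 0.033, 0, 0, 0, -1], [-0.031, 0, 0.041, 0, 0, 0, -1], [-0.036, 0, 0.048, 0, 0, 0, -1], [-0.04, 0, 0.0535, 0, 0, 0, -1], [-0.0425, 0, 0.057, 0, 0, 0, -1], [-0.0425, 0, 0.057, 0, 0, 0, -1]]]'

```text
time_s: 47.15
tool_pos: [0.5162, 0.166, 0.1558]
tool_rot: [-179.9, -17.7, 4.1]
force: [0.7, 0.9, -1.3]
grip_width: 0.0233
```

```bash
python3 - <<'E'
from cell import env
from h import *
o=env.get_obs();  st(o); logst(o)
w=env.read_camera("wrist"); crop(w,120,100,320,220,2.4,"w43"); s=env.read_camera("scene"); crop(s,290,110,80,110,5,"s43")
for z in(.04,.03,.02,.014,.011): print(z,inc(o,*place2(-.195,z,12,.001)))
E
```

```text
t 47.1 pos [0.5162 0.166  0.1558] rot [-179.9  -17.7    4.1] q [   4.   -7.  -27.  116.    3.   53. -111.] F [ 0.7  0.9 -1.3] w 23.3
0.04 (array([0.0004, 0.0008, 0.    ]), array([-0. ,  0. , -0.2]))
0.03 (array([-0.0054,  0.0008,  0.0082]), array([-0. ,  0. , -0.2]))
0.02 (array([-0.0112,  0.0008,  0.0163]), array([-0. ,  0. , -0.2]))
0.014 (array([-0.0147,  0.0008,  0.0212]), array([-0. ,  0. , -0.2]))
0.011 (array([-0.0165,  0.0008,  0.0236]), array([-0. ,  0. , -0.2]))
```

Emit:
servo_tool --increments '[[[0, 0.001, 0, 0, 0, 0, -1], [0, 0.001, 0, 0, 0, 0, -1], [-0.005, 0.001, 0.0075, 0, 0, 0, -1], [-0.0095, 0.001, 0.0135, 0, 0, 0, -1], [-0.013, 0.001, 0.018, 0, 0, 0, -1], [-0.0155, 0.001, 0.022, 0, 0, 0, -1], [-0.0155, 0.001, 0.022, 0, 0, 0, -1], [-0.0155, 0.001, 0.022, 0, 0, 0, -1]]]'

```text
time_s: 48.05
tool_pos: [0.5086, 0.1645, 0.1307]
tool_rot: [-179.9, -17.8, 4.1]
force: [0.7, 0.5, -1.1]
grip_width: 0.0235
```

```bash
python3 - <<'E'
from cell import env
from h import *
o=env.get_obs();  st(o); logst(o)
w=env.read_camera("wrist"); crop(w,120,100,320,220,2.4,"w44")
o_,M=chute(); R=Rcur(o); print("ex",R.inv().apply(M[:,0]).round(3),"ez",R.inv().apply(M[:,2]).round(3))
for z in(.02,.014,.011): print(z,inc(o,*place2(-.195,z,12,.001)))
E
```

```text
t 48.0 pos [0.5086 0.1645 0.1307] rot [-179.9  -17.8    4.1] q [   4.   -6.  -28.  119.    4.   50. -112.] F [ 0.7  0.5 -1.1] w 23.5
ex [ 0.811 -0.002  0.585] ez [ 0.585 -0.002 -0.811]
0.02 (array([ 0.0037, -0.0001, -0.0053]), array([-0. , -0. , -0.2]))
0.014 (array([ 0.0002, -0.0001, -0.0005]), array([-0. , -0. , -0.2]))
0.011 (array([-0.0016, -0.0001,  0.002 ]), array([-0. , -0. , -0.2]))
```

Emit:
servo_tool --increments '[[[-0.0008, 0, 0.0012, 0, 0, 0, -1], [-0.0015, 0, 0.0022, 0, 0, 0, -1], [0.002, 0, 0.005, 0, 0, 0, -1], [0.0075, 0, 0.0088, 0, 0, 0, -1], [0.0145, 0, 0.0138, 0, 0, 0, -1], [0.0225, 0, 0.0196, 0, 0, 0, -1], [0.0305, 0, 0.0254, 0, 0, 0, -1], [0.0385, 0, 0.0312, 0, 0, 0, -1], [0.0465, 0, 0.037, 0, 0, 0, -1], [0.0545, 0, 0.0427, 0, 0, 0, -1], [0.0625, 0, 0.0485, 0, 0, 0, -1], [0.0625, 0, 0.0485, 0, 0, 0, -1], [0.0625, 0, 0.0485, 0, 0, 0, -1]]]' --squeeze 25

```text
time_s: 49.4
tool_pos: [0.5831, 0.17, 0.1036]
tool_rot: [-179.9, -17.8, 4.1]
force: [0.9, 0.4, 1.1]
grip_width: 0.0235
```

```bash
python3 - <<'E'
from cell import env
from h import *
o=env.get_obs();  st(o); logst(o); print(tippose(o))
w=env.read_camera("wrist"); crop(w,120,60,320,240,2.4,"w45")
ct=np.array(json.load(open("held.json"))[0]); print("head at",inch(o["tool_pos"]+Rcur(o).apply(ct)).round(4))
E
```

```text
t 49.4 pos [0.5831 0.17   0.1036] rot [-179.9  -17.8    4.1] q [   4.    5.  -27.  112.   11.   47. -115.] F [0.9 0.4 1.1] w 23.5
[array([-0.1186,  0.0008, -0.0003]), array([-0.1109,  0.0008,  0.0052]), array([-0.1032,  0.0008,  0.0108])]
head at [-0.1155  0.0008  0.0109]
```

Emit:
servo_tool --increments '[[[0.005, 0, 0.0036, 0, 0, 0, -1], [0.011, 0, 0.008, 0, 0, 0, -1], [0.0175, 0, 0.0126, 0, 0, 0, -1], [0.024, 0, 0.0173, 0, 0, 0, -1], [0.0305, 0, 0.022, 0, 0, 0, -1], [0.0365, 0, 0.0263, 0, 0, 0, -1], [0.0365, 0, 0.0263, 0, 0, 0, -1], [0.0365, 0, 0.0263, 0, 0, 0, -1], [0.0365, 0, 0.0263, 0, 0, 0, -0.2], [0.0365, 0, 0.0263, 0, 0, 0, -0.2], [0.0365, 0, 0.0263, 0, 0, 0, -0.1], [0.0365, 0, 0.0263, 0, 0, 0, -0.1]]]'

```text
time_s: 50.65
tool_pos: [0.6249, 0.1729, 0.0894]
tool_rot: [-179.9, -17.7, 4.1]
force: [0.0, -0.3, -0.3]
grip_width: 0.0383
```

```bash
python3 - <<'E'
from cell import env
from h import *
o=env.get_obs();  st(o); logst(o); print(tippose(o))
w=env.read_camera("wrist"); crop(w,120,60,320,240,2.4,"w46")
E
```

```text
t 50.6 pos [0.6249 0.1729 0.0894] rot [-179.9  -17.7    4.1] q [   3.   11.  -26.  108.   14.   46. -116.] F [ 0.  -0.3 -0.3] w 38.3
[array([-0.0743,  0.0006, -0.0009]), array([-0.0666,  0.0006,  0.0047]), array([-0.0589,  0.0005,  0.0102])]
```

Emit:
servo_tool --increments '[[[0, 0, -0.02, 0, 0, 0, -0.05], [0, 0, -0.05, 0, 0, 0, 0], [0, 0, -0.09, 0, 0, 0, 0.1], [0, 0, -0.13, 0, 0, 0, 0.15], [0, 0, -0.17, 0, 0, 0, 0.15], [0, 0, -0.17, 0, 0, 0, 0.15]]]' --squeeze 35

```text
time_s: 51.3
tool_pos: [0.5758, 0.1707, 0.2591]
tool_rot: [-179.9, -18.4, 4.2]
force: [0.6, 0.2, 0.2]
grip_width: 0.0501
```

```bash
python3 - <<'E'
from cell import env
from h import *
o=env.get_obs();  st(o); logst(o)
t=env.read_camera("top"); s=env.read_camera("scene"); cv2.imwrite("pics/t47.png",t["frame"])
C=[.6615,-.1798,-2.34]; print(fit([t],C).x.round(4),fit([s],C).x.round(4),fit([t,s],C).x.round(4))
C=[.6622,-.1792,-2.355]
for al in(35,40):
  for g in(-.1,.035):
    p,R=grasp(C,al,1,g); print(al,p.round(3),R.as_euler("xyz",degrees=True).round(1),inc(o,p,R))
E
```

```text
t 51.3 pos [0.5758 0.1707 0.2591] rot [-179.9  -18.4    4.2] q [   6.   -3.  -27.  102.    4.   63. -109.] F [0.6 0.2 0.2] w 50.1
[ 0.6629 -0.1782 -2.3556] [ 0.659  -0.1801 -2.359 ] [ 0.6615 -0.1797 -2.3359]
35 [ 0.622 -0.22   0.095] [180.  -35.   45.1] (array([-0.0351,  0.3932,  0.1599]), array([ 18.3,  15.8, -36.7]))
35 [ 0.676 -0.165 -0.015] [180.  -35.   45.1] (array([-0.0145,  0.3428,  0.2834]), array([ 18.3,  15.8, -36.7]))
40 [ 0.617 -0.225  0.09 ] [180.  -40.   45.1] (array([-0.0417,  0.3978,  0.1633]), array([ 20. ,  20.6, -35.9]))
40 [ 0.678 -0.163 -0.013] [180.  -40.   45.1] (array([-0.0122,  0.3412,  0.2823]), array([ 20. ,  20.6, -35.9]))
```

Emit:
servo_tool --increments '[[[-0.035, 0.39, 0.02, 18.3, 15.8, -36.7, 0.15], [-0.035, 0.39, 0.02, 18.3, 15.8, -36.7, 0.15], [-0.035, 0.39, 0.02, 18.3, 15.8, -36.7, 0.15], [-0.035, 0.39, 0.02, 18.3, 15.8, -36.7, 0.15], [-0.035, 0.39, 0.02, 18.3, 15.8, -36.7, 0.15], [-0.035, 0.39, 0.02, 18.3, 15.8, -36.7, 0.15], [-0.035, 0.39, 0.02, 18.3, 15.8, -36.7, 0.15], [-0.035, 0.39, 0.02, 18.3, 15.8, -36.7, 0.15], [-0.035, 0.392, 0.06, 18.3, 15.8, -36.7, 0.15], [-0.035, 0.393, 0.1, 18.3, 15.8, -36.7, 0.15], [-0.035, 0.393, 0.14, 18.3, 15.8, -36.7, 0.15], [-0.035, 0.393, 0.158, 18.3, 15.8, -36.7, 0.15], [-0.035, 0.393, 0.158, 18.3, 15.8, -36.7, 0.15], [-0.035, 0.393, 0.158, 18.3, 15.8, -36.7, 0.15], [-0.035, 0.393, 0.158, 18.3, 15.8, -36.7, 0.15]]]'

```text
time_s: 52.9
tool_pos: [0.617, -0.2204, 0.0906]
tool_rot: [-179.5, -34.5, 44.8]
force: [-0.1, 0.8, 0.7]
grip_width: 0.0503
```

```bash
python3 - <<'E'
from cell import env
from h import *
o=env.get_obs();  st(o); logst(o)
w=env.read_camera("wrist"); C=[.6622,-.1792,-2.35]
hd,sh,b=bolt_pts(*C); crop(w,100,40,360,300,2,"w48",proj(w,np.r_[hd,sh[::6]]))
for g in(-.1,-.03,0.02,.025,.035): print(g,inc(o,*grasp(C,35,1,g)))
E
```

```text
t 52.9 pos [ 0.617  -0.2204  0.0906] rot [-179.5  -34.5   44.8] q [ 26.  20.  13. 102. -45.  63.  16.] F [-0.1  0.8  0.7] w 50.3
-0.1 (array([ 0.0059,  0.0031, -0.0018]), array([-0.2,  0.5, -0.5]))
-0.03 (array([0.0065, 0.0034, 0.0682]), array([-0.2,  0.5, -0.5]))
0.02 (array([0.0069, 0.0035, 0.1182]), array([-0.2,  0.5, -0.5]))
0.025 (array([0.007 , 0.0035, 0.1232]), array([-0.2,  0.5, -0.5]))
0.035 (array([0.0071, 0.0036, 0.1332]), array([-0.2,  0.5, -0.5]))
```

Emit:
servo_tool --increments '[[[0.006, 0.003, 0.03, 0, 0.5, -0.5, 0.15], [0.0065, 0.003, 0.06, 0, 0.5, -0.5, 0.15], [0.0065, 0.003, 0.085, 0, 0.5, -0.5, 0.15], [0.007, 0.0033, 0.103, 0, 0.5, -0.5, 0.15], [0.007, 0.0033, 0.115, 0, 0.5, -0.5, 0.15], [0.007, 0.0033, 0.123, 0, 0.5, -0.5, 0.15], [0.007, 0.0033, 0.123, 0, 0.5, -0.5, 0.15], [0.007, 0.0033, 0.123, 0, 0.5, -0.5, 0.15]]]'

```text
time_s: 53.75
tool_pos: [0.6722, -0.1712, -0.0067]
tool_rot: [-180.0, -34.9, 45.4]
force: [-0.0, 0.4, 0.4]
grip_width: 0.0501
```

```bash
python3 - <<'E'
from cell import env
from h import *
o=env.get_obs();  st(o); logst(o)
w=env.read_camera("wrist"); C=[.6622,-.1792,-2.35]
hd,sh,b=bolt_pts(*C); crop(w,140,100,280,200,2.6,"w49",proj(w,np.r_[hd,sh[::6]]))
for g in(0.02,.025,.035): print(g,inc(o,*grasp(C,35,1,g)))
E
```

```text
t 53.8 pos [ 0.6722 -0.1712 -0.0067] rot [-180.   -34.9   45.4] q [ 24.  29.   9. 103. -51.  52.  20.] F [-0.   0.4  0.4] w 50.1
0.02 (array([ 0.0012, -0.0015, -0.0039]), array([-0. ,  0.1,  0. ]))
0.025 (array([ 0.0012, -0.0015,  0.0011]), array([-0. ,  0.1,  0. ]))
0.035 (array([ 0.0012, -0.0015,  0.0111]), array([-0. ,  0.1,  0. ]))
```

Emit:
servo_tool --increments '[[[0.001, -0.002, 0.004, 0, 0, 0, 0.15], [0.001, -0.002, 0.008, 0, 0, 0, 0.15], [0.001, -0.002, 0.0108, 0, 0, 0, 0.15], [0.001, -0.002, 0.0108, 0, 0, 0, 0.15], [0.001, -0.002, 0.0108, 0, 0, 0, -0.2], [0.001, -0.002, 0.0108, 0, 0, 0, -0.4], [0.001, -0.002, 0.0108, 0, 0, 0, -1], [0.001, -0.002, 0.0108, 0, 0, 0, -1], [0.001, -0.002, 0.0108, 0, 0, 0, -1], [0.001, -0.002, 0.0108, 0, 0, 0, -1], [0.001, -0.002, 0.0108, 0, 0, 0, -1]]]' --squeeze 35

```text
time_s: 54.9
tool_pos: [0.6756, -0.1641, -0.0157]
tool_rot: [-179.9, -34.9, 45.4]
force: [0.2, -0.5, 0.6]
grip_width: 0.0237
```

```bash
python3 - <<'E'
from cell import env
from h import *
o=env.get_obs();  st(o); logst(o)
w=env.read_camera("wrist"); C=[.6622,-.1792,-2.35]
hd,sh,b=bolt_pts(*C); crop(w,140,100,280,200,2.6,"w50",proj(w,np.r_[hd,sh[::6]]))
R=Rcur(o); c=np.array([C[0],C[1],.0135]); ct=R.inv().apply(c-o["tool_pos"]); bt=R.inv().apply(b); print(ct.round(4),bt.round(3))
json.dump([[ct[0],0,ct[2]],bt.tolist(),1],open("held.json","w"))
print("up",R.inv().apply([0,0,1]).round(3))
for x,z,dl in((-.195,.11,5),(-.195,.11,12)):
    p,R=place2(x,z,dl,.001); print(x,z,dl,p.round(3),R.as_euler("xyz",degrees=True).round(1),inc(o,p,R))
p,R=place2(-.195,.11,10,.001); print("wp",inc(o,[.54,0,.24],R))
E
```

```text
t 54.9 pos [ 0.6756 -0.1641 -0.0157] rot [-179.9  -34.9   45.4] q [ 23.  30.   8. 103. -52.  51.  21.] F [ 0.2 -0.5  0.6] w 23.7
[ 0.0002  0.0011 -0.0355] [-0.744 -0.001 -0.668]
up [ 0.573 -0.001 -0.82 ]
-0.195 0.11 5 [0.542 0.167 0.225] [-180.    25.1 -175.7] (array([ 0.254 , -0.328 , -0.1156]), array([  12.2,  -26.7, -141.6]))
-0.195 0.11 12 [0.538 0.167 0.223] [-180.    18.1 -175.7] (array([ 0.2505, -0.3306, -0.116 ]), array([  20.7,  -23.7, -139.9]))
wp (array([ 0.1641, -0.212 , -0.197 ]), array([  18.3,  -24.6, -140.4]))
```

Emit:
servo_tool --increments '[[[0.017, 0, -0.025, 0, 0, 0, -1], [0.046, 0, -0.065, 0, 0, 0, -1], [0.075, 0, -0.105, 0, 0, 0, -1], [0.1, 0, -0.15, 9, -12, -70, -1], [0.12, -0.03, -0.19, 9, -12, -70, -1], [0.13, -0.06, -0.2, 9, -12, -70, -1], [0.14, -0.1, -0.2, 9, -12, -70, -1], [0.15, -0.14, -0.2, 9, -12, -70, -1], [0.16, -0.18, -0.2, 9, -12, -70, -1], [0.164, -0.212, -0.197, 9, -12, -70, -1], [0.164, -0.212, -0.197, 9, -12, -70, -1], [0.164, -0.212, -0.197, 18.3, -24.6, -140.4, -1], [0.164, -0.212, -0.197, 18.3, -24.6, -140.4, -1], [0.164, -0.212, -0.197, 18.3, -24.6, -140.4, -1], [0.164, -0.212, -0.197, 18.3, -24.6, -140.4, -1], [0.164, -0.212, -0.197, 18.3, -24.6, -140.4, -1], [0.164, -0.212, -0.197, 18.3, -24.6, -140.4, -1], [0.164, -0.212, -0.197, 18.3, -24.6, -140.4, -1], [0.164, -0.212, -0.197, 18.3, -24.6, -140.4, -1], [0.164, -0.212, -0.197, 18.3, -24.6, -140.4, -1]]]'

```text
time_s: 56.95
tool_pos: [0.5391, 0.0006, 0.2393]
tool_rot: [-179.9, 20.0, -175.4]
force: [0.2, 0.7, -1.3]
grip_width: 0.0236
```

```bash
python3 - <<'E'
from cell import env
from h import *
o=env.get_obs();  st(o); logst(o)
for z in(.11,): print(inc(o,*place2(-.195,z,10,.001)))
E
```

```text
t 57.0 pos [0.5391 0.0006 0.2393] rot [-179.9   20.  -175.4] q [  1. -12.  -3. 113.  -2.  60.  93.] F [ 0.2  0.7 -1.3] w 23.6
(array([-0.0072,  0.1658,  0.0189]), array([-0. , -0.1,  0.3]))
```

Emit:
servo_tool --increments '[[[-0.002, 0.02, 0.003, 0, 0, 0, -1], [-0.003, 0.05, 0.006, 0, 0, 0, -1], [-0.004, 0.085, 0.01, 0, 0, 0, -1], [-0.005, 0.12, 0.014, 0, 0, 0.3, -1], [-0.007, 0.15, 0.019, 0, 0, 0.3, -1], [-0.007, 0.166, 0.019, 0, 0, 0.3, -1], [-0.007, 0.166, 0.019, 0, 0, 0.3, -1], [-0.007, 0.166, 0.019, 0, 0, 0.3, -1], [-0.007, 0.166, 0.019, 0, 0, 0.3, -1]]]'

```text
time_s: 57.85
tool_pos: [0.5407, 0.1647, 0.2243]
tool_rot: [179.9, 20.0, -176.2]
force: [0.5, 0.1, -1.0]
grip_width: 0.0238
```

```bash
python3 - <<'E'
from cell import env
from h import *
o=env.get_obs();  st(o); logst(o)
w=env.read_camera("wrist"); crop(w,180,60,200,240,2.5,"w52")
for z in(.11,.07,.055,.045): print(z,inc(o,*place2(-.195,z,10,.001)))
E
```

```text
t 57.9 pos [0.5407 0.1647 0.2243] rot [ 179.9   20.  -176.2] q [ -5.  -8. -18. 111.   5.  58.  69.] F [ 0.5  0.1 -1. ] w 23.8
0.11 (array([0.0016, 0.0023, 0.0001]), array([-0.1, -0.1, -0.4]))
0.07 (array([0.0262, 0.0021, 0.0317]), array([-0.1, -0.1, -0.4]))
0.055 (array([0.0355, 0.0021, 0.0435]), array([-0.1, -0.1, -0.4]))
0.045 (array([0.0416, 0.002 , 0.0513]), array([-0.1, -0.1, -0.4]))
```

Emit:
servo_tool --increments '[[[0.005, 0.001, 0.005, 0, 0, -0.3, -1], [0.013, 0.001, 0.015, 0, 0, -0.3, -1], [0.02, 0.001, 0.024, 0, 0, -0.3, -1], [0.026, 0.001, 0.0317, 0, 0, -0.3, -1], [0.031, 0.001, 0.0375, 0, 0, -0.3, -1], [0.0325, 0.001, 0.0395, 0, 0, -0.3, -1], [0.0325, 0.001, 0.0395, 0, 0, -0.3, -1], [0.0325, 0.001, 0.0395, 0, 0, -0.3, -1]]]'

```text
time_s: 58.7
tool_pos: [0.5239, 0.1667, 0.1767]
tool_rot: [180.0, 20.1, -175.7]
force: [0.1, -0.9, -1.0]
grip_width: 0.0236
```

```bash
python3 - <<'E'
from cell import env
from h import *
o=env.get_obs();  st(o); logst(o)
w=env.read_camera("wrist"); crop(w,180,60,200,240,2.5,"w53")
for z in(.06,.045,.03,.02,.014): print(z,inc(o,*place2(-.195,z,10,.001)))
E
```

```text
t 58.7 pos [0.5239 0.1667 0.1767] rot [ 180.    20.1 -175.7] q [ -5.  -8. -19. 116.   5.  53.  68.] F [ 0.1 -0.9 -1. ] w 23.6
0.06 (array([ 0.0006, -0.0009,  0.0005]), array([ 0.,  0., -0.]))
0.045 (array([ 0.0098, -0.0009,  0.0123]), array([ 0.,  0., -0.]))
0.03 (array([ 0.0191, -0.0009,  0.0241]), array([ 0.,  0., -0.]))
0.02 (array([ 0.0253, -0.0009,  0.032 ]), array([ 0.,  0., -0.]))
0.014 (array([ 0.029 , -0.0009,  0.0367]), array([ 0.,  0., -0.]))
```

Emit:
servo_tool --increments '[[[0, -0.0013, 0, 0, 0, 0, -1], [0, -0.0013, 0, 0, 0, 0, -1], [0.0035, -0.0013, 0.0045, 0, 0, 0, -1], [0.007, -0.0013, 0.0085, 0, 0, 0, -1], [0.0098, -0.0013, 0.0123, 0, 0, 0, -1], [0.0098, -0.0013, 0.0123, 0, 0, 0, -1], [0.0098, -0.0013, 0.0123, 0, 0, 0, -1]]]'

```text
time_s: 59.45
tool_pos: [0.5185, 0.1648, 0.1611]
tool_rot: [180.0, 20.0, -175.7]
force: [-0.0, 0.1, -1.3]
grip_width: 0.0237
```

```bash
python3 - <<'E'
from cell import env
from h import *
o=env.get_obs();  st(o); logst(o)
w=env.read_camera("wrist"); crop(w,180,60,200,240,2.5,"w54")
for z in(.045,.03,.02,.014,.012): print(z,inc(o,*place2(-.195,z,10,.001)))
E
```

```text
t 59.5 pos [0.5185 0.1648 0.1611] rot [ 180.    20.  -175.7] q [ -5.  -8. -19. 118.   5.  51.  68.] F [-0.   0.1 -1.3] w 23.7
0.045 (array([-0.0008,  0.0005, -0.0005]), array([ 0., -0., -0.]))
0.03 (array([0.0085, 0.0005, 0.0113]), array([ 0., -0., -0.]))
0.02 (array([0.0146, 0.0005, 0.0192]), array([ 0., -0., -0.]))
0.014 (array([0.0183, 0.0005, 0.0239]), array([ 0., -0., -0.]))
0.012 (array([0.0196, 0.0005, 0.0255]), array([ 0., -0., -0.]))
```

Emit:
servo_tool --increments '[[[0.005, 0, 0.0065, 0, 0, 0, -1], [0.01, 0, 0.0133, 0, 0, 0, -1], [0.0146, 0, 0.019, 0, 0, 0, -1], [0.0175, 0, 0.023, 0, 0, 0, -1], [0.019, 0, 0.025, 0, 0, 0, -1], [0.02, 0, 0.0262, 0, 0, 0, -1], [0.02, 0, 0.0262, 0, 0, 0, -1], [0.02, 0, 0.0262, 0, 0, 0, -1]]]'

```text
time_s: 60.3
tool_pos: [0.5091, 0.1642, 0.1302]
tool_rot: [180.0, 20.1, -175.7]
force: [-0.1, -0.0, -1.3]
grip_width: 0.0235
```

```bash
python3 - <<'E'
from cell import env
from h import *
o=env.get_obs();  st(o); logst(o)
for z in(.014,.012,.01): print(z,inc(o,*place2(-.195,z,10,.001)))
o_,M=chute(); R=Rcur(o); print("ex",R.inv().apply(M[:,0]).round(3))
E
```

```text
t 60.3 pos [0.5091 0.1642 0.1302] rot [ 180.    20.1 -175.7] q [ -5.  -8. -19. 121.   6.  47.  66.] F [-0.1 -0.  -1.3] w 23.5
0.014 (array([-0.0011,  0.0004, -0.0019]), array([ 0.,  0., -0.]))
0.012 (array([ 0.0002,  0.0004, -0.0003]), array([ 0.,  0., -0.]))
0.01 (array([0.0014, 0.0004, 0.0013]), array([ 0.,  0., -0.]))
ex [-0.787  0.     0.617]
```

Emit:
servo_tool --increments '[[[-0.003, 0, 0.0024, 0, 0, 0, -1], [-0.009, 0, 0.007, 0, 0, 0, -1], [-0.0165, 0, 0.013, 0, 0, 0, -1], [-0.0245, 0, 0.019, 0, 0, 0, -1], [-0.032, 0, 0.025, 0, 0, 0, -1], [-0.04, 0, 0.0312, 0, 0, 0, -1], [-0.048, 0, 0.0375, 0, 0, 0, -1], [-0.055, 0, 0.043, 0, 0, 0, -1], [-0.063, 0, 0.049, 0, 0, 0, -1], [-0.0685, 0, 0.0535, 0, 0, 0, -1], [-0.074, 0, 0.058, 0, 0, 0, -1], [-0.078, 0, 0.061, 0, 0, 0, -1], [-0.078, 0, 0.061, 0, 0, 0, -1], [-0.078, 0, 0.061, 0, 0, 0, -1]]]' --squeeze 25

```text
time_s: 61.7
tool_pos: [0.6026, 0.1712, 0.0992]
tool_rot: [180.0, 20.0, -175.7]
force: [0.4, 0.1, -1.6]
grip_width: 0.0233
```

```bash
python3 - <<'E'
from cell import env
from h import *
o=env.get_obs();  st(o); logst(o)
ct=np.array(json.load(open("held.json"))[0]); print("head at",inch(o["tool_pos"]+Rcur(o).apply(ct)).round(4))
s=env.read_camera("scene"); crop(s,310,120,60,150,4,"s55")
E
```

```text
t 61.7 pos [0.6026 0.1712 0.0992] rot [ 180.    20.  -175.7] q [ -5.   6. -18. 113.  12.  43.  65.] F [ 0.4  0.1 -1.6] w 23.3
head at [-0.096   0.0005  0.0114]
```

Emit:
servo_tool --increments '[[[-0.002, 0, 0.0015, 0, 0, 0, -1], [-0.004, 0, 0.003, 0, 0, 0, -1], [-0.006, 0, 0.0047, 0, 0, 0, -1], [-0.008, 0, 0.0063, 0, 0, 0, -1], [-0.008, 0, 0.0063, 0, 0, 0, -1], [-0.008, 0, 0.0063, 0, 0, 0, -1]]]'

```text
time_s: 62.35
tool_pos: [0.6118, 0.1726, 0.0963]
tool_rot: [180.0, 20.0, -175.7]
force: [-5.3, 0.0, 3.9]
grip_width: 0.0241
```

Emit:
servo_tool --increments '[[[0.001, 0, -0.0008, 0, 0, 0, -0.3], [0.001, 0, -0.0008, 0, 0, 0, -0.1], [0.001, 0, -0.0008, 0, 0, 0, -0.1], [0.001, 0, -0.0008, 0, 0, 0, -0.1], [0.001, 0, -0.0008, 0, 0, 0, -0.1], [0, 0, -0.02, 0, 0, 0, -0.1], [0, 0, -0.05, 0, 0, 0, -0.1], [0, 0, -0.09, 0, 0, 0, -0.1], [0, 0, -0.13, 0, 0, 0, -0.1], [0, 0, -0.17, 0, 0, 0, -0.1], [0, 0, -0.17, 0, 0, 0, -0.1], [0, 0, -0.17, 0, 0, 0, -0.1]]]'

```text
time_s: 63.55
tool_pos: [0.5548, 0.1677, 0.2572]
tool_rot: [180.0, 20.2, -175.7]
force: [-1.0, -0.3, -0.1]
grip_width: 0.039
```

```bash
python3 - <<'E'
from cell import env
from h import *
o=env.get_obs();  st(o); logst(o)
w=env.read_camera("wrist"); crop(w,180,0,200,240,2.5,"w56"); t=env.read_camera("top"); crop(t,190,110,100,160,3.7,"t56",); s=env.read_camera("scene"); cv2.imwrite("pics/s56.png",s["frame"])
E
```

```text
t 63.5 pos [0.5548 0.1677 0.2572] rot [ 180.    20.2 -175.7] q [ -4.  -7. -18. 106.   4.  61.  70.] F [-1.  -0.3 -0.1] w 39.0
```

```bash
python3 - <<'E'
from cell import env
from h import *
o=env.get_obs();  st(o)
R=Rdown(94.3)
print("up",Rcur(o).inv().apply([0,0,1]).round(3)); print(inc(o,[.60,.17,.43],R),inc(o,[.722,.1791,.3975],R))
t=env.read_camera("top"); s=env.read_camera("scene"); crop(s,300,150,90,60,8,"s57"); crop(t,190,110,70,100,6,"t57")
E
```

```text
t 63.7 pos [0.5537 0.167  0.2538] rot [-180.    19.9 -175.7] q [ -4.  -7. -18. 106.   4.  61.  70.] F [-0.3 -0.1 -0.9] w 39.2
up [-0.34 -0.   -0.94]
(array([-0.1035, -0.0005, -0.1499]), array([15.6, 15.6, 89. ])) (array([-0.2075, -0.0005, -0.0777]), array([15.6, 15.6, 89. ]))
```

```bash
python3 - <<'E'
from h import *
import pickle
t,s=pickle.load(open("ts2.pkl","rb"))
print(tri(t,(218.7,127.7),s,(348.3,172.5)), [kp(q,.23,.014).round(4) for q in(1.2,1.25,1.3,1.35)], tri(t,(204,129),s,(366,172.5)),tri(t,(233.5,126),s,(330.5,172.5)))
E
```

```text
[0.72248265 0.17922025 0.33814317] [array([0.7042, 0.1783, 0.3362]), array([0.7157, 0.1792, 0.3359]), array([0.7272, 0.18  , 0.335 ]), array([0.7385, 0.1809, 0.3335])] [0.72052611 0.21187652 0.3376511 ] [0.72518391 0.14630795 0.3391748 ]
```

Emit:
servo_tool --increments '[[[-0.017, 0, -0.047, 0, 0, 0, -0.08], [-0.034, 0, -0.094, 0, 0, 0, -0.08], [-0.06, 0, -0.13, 5, 5, 29, -0.08], [-0.1, 0, -0.15, 15.6, 15.6, 89, -0.08], [-0.1, 0, -0.15, 15.6, 15.6, 89, -0.08], [-0.1, 0, -0.15, 15.6, 15.6, 89, -0.08], [-0.1, 0, -0.15, 15.6, 15.6, 89, -0.08], [-0.1, 0, -0.15, 15.6, 15.6, 89, -0.08], [-0.1, 0, -0.15, 15.6, 15.6, 89, -0.08], [-0.1, 0, -0.15, 15.6, 15.6, 89, -0.08], [-0.1, 0, -0.15, 15.6, 15.6, 89, -0.08], [-0.1, 0, -0.15, 15.6, 15.6, 89, -0.08], [-0.14, 0, -0.14, 15.6, 15.6, 89, -0.08], [-0.18, 0, -0.11, 15.6, 15.6, 89, -0.08], [-0.2075, 0, -0.09, 15.6, 15.6, 89, -0.08], [-0.2075, 0, -0.09, 15.6, 15.6, 89, -0.08], [-0.2075, 0, -0.09, 15.6, 15.6, 89, -0.08], [-0.2075, 0, -0.09, 15.6, 15.6, 89, -0.08]]]'

```text
time_s: 65.6
tool_pos: [0.7173, 0.18, 0.4125]
tool_rot: [179.8, -0.0, 94.3]
force: [0.6, 0.2, 0.7]
grip_width: 0.04
```

```bash
python3 - <<'E'
from cell import env
from h import *
o=env.get_obs();  st(o)
print(inc(o,[.7222,.1791,.2945],Rdown(94.3)))
w=env.read_camera("wrist"); crop(w,140,60,300,260,2.3,"w58"); s=env.read_camera("scene"); crop(s,300,60,120,160,4,"s58")
E
```

```text
t 65.6 pos [0.7173 0.18   0.4125] rot [179.8  -0.   94.3] q [-10.  33. -14.  38.   8. 109. -15.] F [0.6 0.2 0.7] w 40.0
(array([-0.0013,  0.0044,  0.1181]), array([ 0.2, -0. ,  0. ]))
```

Emit:
servo_tool --increments '[[[0, 0.004, 0.02, 0, 0, 0, -0.08], [0, 0.004, 0.04, 0, 0, 0, -0.08], [0, 0.004, 0.06, 0, 0, 0, -0.08], [0, 0.004, 0.08, 0, 0, 0, -0.08], [0, 0.004, 0.1, 0, 0, 0, -0.08], [0, 0.004, 0.118, 0, 0, 0, -0.08], [0, 0.004, 0.118, 0, 0, 0, -0.08], [0, 0.004, 0.118, 0, 0, 0, -0.08], [0, 0.004, 0.118, 0, 0, 0, -1], [0, 0.004, 0.118, 0, 0, 0, -1], [0, 0.004, 0.118, 0, 0, 0, -1], [0, 0.004, 0.118, 0, 0, 0, -1], [0, 0.004, 0.118, 0, 0, 0, -1]]]' --squeeze 25

```text
time_s: 67.0
tool_pos: [0.7223, 0.1801, 0.2936]
tool_rot: [179.8, -0.0, 94.3]
force: [-0.3, 1.2, 1.2]
grip_width: 0.0094
```

Emit:
servo_tool --increments '[[[0, -0.008, -0.0005, 0, 0, 0, -1], [0, -0.017, -0.0005, 0, 0, 0, -1], [0, -0.028, 0, 0, 0, 0, -1], [0, -0.04, 0.0006, 0, 0, 0, -1], [0, -0.051, 0.002, 0, 0, 0, -1], [0, -0.063, 0.004, 0, 0, 0, -1], [0, -0.074, 0.0065, 0, 0, 0, -1], [0, -0.085, 0.0095, 0, 0, 0, -1], [0, -0.096, 0.013, 0, 0, 0, -1], [0, -0.107, 0.017, 0, 0, 0, -1], [0, -0.1175, 0.0218, 0, 0, 0, -1], [0, -0.128, 0.027, 0, 0, 0, -1], [0, -0.128, 0.027, 0, 0, 0, -1], [0, -0.128, 0.027, 0, 0, 0, -1]]]'

```text
time_s: 68.4
tool_pos: [0.5935, 0.1707, 0.2664]
tool_rot: [179.9, -0.0, 94.3]
force: [-3.4, 0.3, 2.4]
grip_width: 0.0091
```

Emit:
servo_tool --increments '[[[0, -0.01, 0.006, 0, 0, 0, -1], [0, -0.0195, 0.012, 0, 0, 0, -1], [0, -0.029, 0.019, 0, 0, 0, -1], [0, -0.038, 0.026, 0, 0, 0, -1], [0, -0.047, 0.034, 0, 0, 0, -1], [0, -0.055, 0.042, 0, 0, 0, -1], [0, -0.063, 0.0505, 0, 0, 0, -1], [0, -0.07, 0.059, 0, 0, 0, -1], [0, -0.077, 0.068, 0, 0, 0, -1], [0, -0.0835, 0.0775, 0, 0, 0, -1], [0, -0.09, 0.0875, 0, 0, 0, -1], [0, -0.095, 0.0975, 0, 0, 0, -1], [0, -0.098, 0.105, 0, 0, 0, -1], [0, -0.1, 0.11, 0, 0, 0, -1], [0, -0.1, 0.11, 0, 0, 0, -1], [0, -0.1, 0.11, 0, 0, 0, -1]]]'

```text
time_s: 70.0
tool_pos: [0.4921, 0.1631, 0.1538]
tool_rot: [-179.8, 0.0, 94.3]
force: [-7.5, 1.0, 1.6]
grip_width: 0.0089
```

Press a little lower to find the stop.

Emit:
servo_tool --increments '[[[0, -0.001, 0.003, 0, 0, 0, -1], [0, -0.001, 0.006, 0, 0, 0, -1], [0, -0.001, 0.006, 0, 0, 0, -1], [0, -0.001, 0.006, 0, 0, 0, -1]]]'

```text
time_s: 70.4
tool_pos: [0.4895, 0.1629, 0.1476]
tool_rot: [-179.6, 0.0, 94.4]
force: [-12.2, -0.4, 3.8]
grip_width: 0.0089
```

```bash
python3 - <<'E'
from cell import env
import cv2,numpy as np
from h import *
o=env.get_obs();print(o['tool_pos'],o['force'],o['grip_width'])
for n in('top','scene'):
    c=env.read_camera(n);cv2.imwrite(f'pics/e1_{n}.png',c['frame'])
E
grep -n "def " h.py | head -40
```

```text
[0.48945113 0.16288163 0.14758989] [-12.15890226  -0.3979337    3.79929351] 0.008939233189273577
2:def cam(d):
4:def ray(d,u,v,z=0.):
6:def proj(d,P):
8:def tri(d1,p1,d2,p2):
13:def crop(d,x0,y0,w,h,s,name,pts=None):
27:def chute():
30:def cp(x,y,z):
32:def kp(q,r,h=0,y=0):  # keeper frame: r from hinge toward free end, h above line
36:def bolt_pts(x,y,a):
43:def mask(d):
45:def render(d,q,x0,y0,w,h,S=4):
51:def soft(d):
53:def fit(ds,q0):
54:    def cost(q):
66:def ftop(t,head,tip):
68:def Rcur(o): return Rn.from_euler("xyz",o["tool_rot"],degrees=True)
69:def inc(o,p,R,base=None):
72:def Rtool(d,jaw):
75:def Rdown(yaw): return Rn.from_euler("xyz",[180,0,yaw],degrees=True)
76:def st(o): print("t",round(o["time_s"],1),"pos",np.round(o["tool_pos"],4),"rot",np.round(o["tool_rot"],1),"q",np.round(o["qpos"],0),"F",np.round(o["force"],1),"w",round(o["grip_width"]*1e3,1))
78:def logst(o):
80:def grasp(q,alpha,sgn,g):
84:def place(xc,zc,yc=0):
91:def place2(xc,zc,delta,yc=0):
95:def inch(P):
97:def tippose(o):
99:def pushpose(x,z,y=0,tilt=0):
```

```bash
python3 - <<'E'
from cell import env
import cv2,numpy as np
a=cv2.imread('pics/e1_top.png');b=cv2.imread('pics/e1_scene.png')
cv2.imwrite('pics/e1_topc.png',cv2.resize(a[160:310,160:360],None,fx=4,fy=4,interpolation=cv2.INTER_CUBIC))
cv2.imwrite('pics/e1_scenec.png',cv2.resize(b[110:260,240:440],None,fx=4,fy=4,interpolation=cv2.INTER_CUBIC))
E
```

```text
(no output)
```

View pics/e1_topc.png

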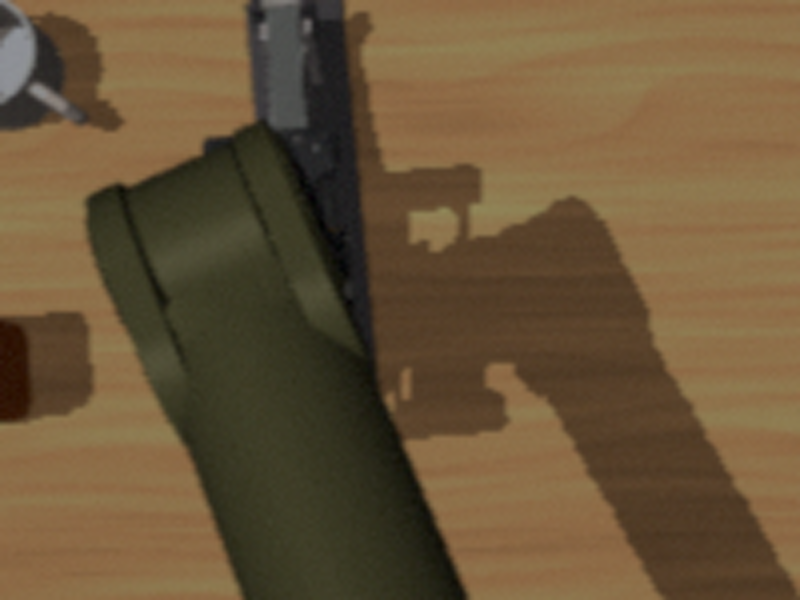

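View pics/e1_scenec.png

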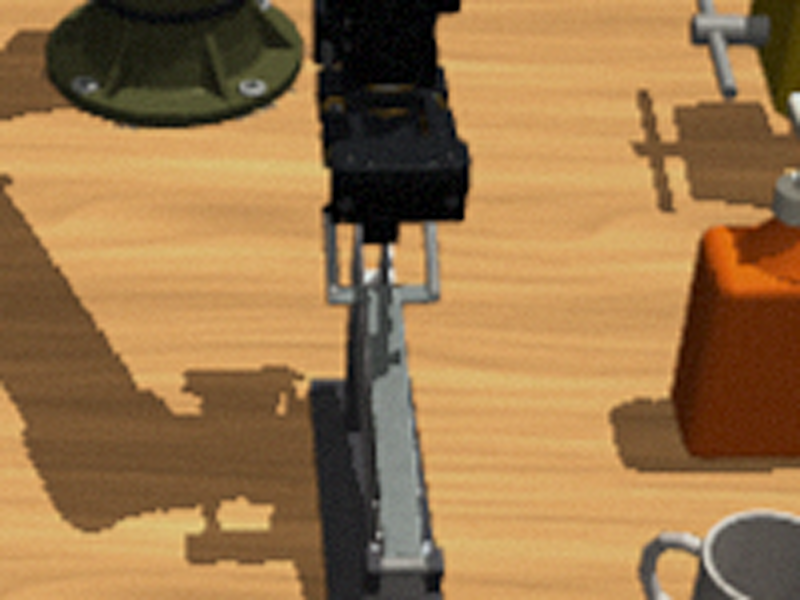

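The top view hides the handle behind the forearm. The scene crop shows the bar lying along the chute (crop x≈390, y 290–560). I'll release, rise and check.

Emit:
servo_tool --increments '[[[0, 0, 0, 0, 0, 0, -0.2], [0, 0, 0, 0, 0, 0, -0.2], [0, 0, 0, 0, 0, 0, -0.2], [0, 0, 0, 0, 0, 0, -0.2]]]'

```text
time_s: 70.9
tool_pos: [0.4952, 0.1626, 0.1498]
tool_rot: [179.8, -0.0, 94.3]
force: [-0.2, 0.3, 0.9]
grip_width: 0.0315
```

Emit:
servo_tool --increments '[[[0, 0, -0.01, 0, 0, 0, -0.2], [0, 0, -0.03, 0, 0, 0, -0.2], [0, 0, -0.05, 0, 0, 0, -0.2], [0, 0, -0.075, 0, 0, 0, -0.2], [0, 0, -0.1, 0, 0, 0, -1], [0, 0, -0.1, 0, 0, 0, -1], [0, 0, -0.1, 0, 0, 0, -1], [0, 0, -0.1, 0, 0, 0, -1]]]'

```text
time_s: 71.7
tool_pos: [0.4937, 0.1626, 0.2491]
tool_rot: [179.9, 0.0, 94.3]
force: [0.0, 0.7, -0.5]
grip_width: 0.0105
```

```bash
python3 - <<'E'
from cell import env
import cv2,numpy as np
from h import *
st(env.get_obs())
for n in('scene','wrist'):
    c=env.read_camera(n);cv2.imwrite(f'pics/e2_{n}.png',c['frame'])
    if n=='scene':
        print([ (q,np.round(proj(c,kp(q,.23,.014)),1)) for q in (0,.06,.1)])
        f=c['frame'];cv2.imwrite('pics/e2_scenec.png',cv2.resize(f[130:230,270:400],None,fx=6,fy=6,interpolation=cv2.INTER_CUBIC))
E
```

```text
t 71.7 pos [0.4937 0.1626 0.2491] rot [179.9   0.   94.3] q [ -4.   2. -17.  96.   1.  82. -17.] F [ 0.   0.7 -0.5] w 10.5
[(0, array([[334.4, 163.8]])), (0.06, array([[334.8, 160.8]])), (0.1, array([[335.1, 158.9]]))]
```

View pics/e2_scenec.png

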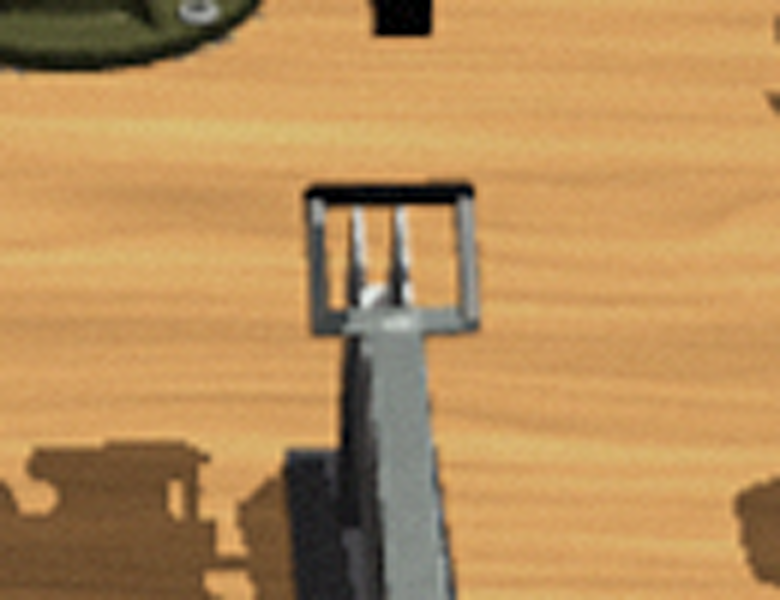

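View pics/e2_wrist.png

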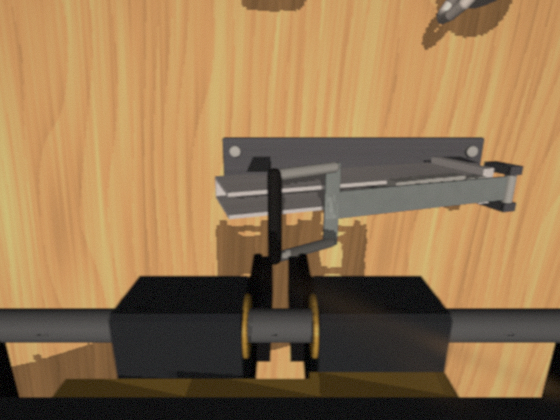

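The scene picture puts the handle at about (335, 162) px. The model gives 163.8 for fully down and 160.8 for 0.06 rad, so it's nearly down but the margin is unclear. I'll press it from above with closed fingers.

Emit:
servo_tool --increments '[[[0, -0.004, 0.03, 0, 0, 0, -1], [0, -0.004, 0.055, 0, 0, 0, -1], [0, -0.004, 0.07, 0, 0, 0, -1], [0, -0.004, 0.076, 0, 0, 0, -1], [0, -0.004, 0.08, 0, 0, 0, -1], [0, -0.004, 0.083, 0, 0, 0, -1], [0, -0.004, 0.083, 0, 0, 0, -1], [0, -0.004, 0.083, 0, 0, 0, -1]]]'

```text
time_s: 72.6
tool_pos: [0.4908, 0.1628, 0.1676]
tool_rot: [179.8, -0.0, 94.3]
force: [-0.1, 0.6, 0.1]
grip_width: 0.0004
```

Emit:
servo_tool --increments '[[[0, 0, 0.002, 0, 0, 0, -1], [0, 0, 0.004, 0, 0, 0, -1], [0, 0, 0.006, 0, 0, 0, -1], [0, 0, 0.006, 0, 0, 0, -1], [0, 0, 0.006, 0, 0, 0, -1]]]'

```text
time_s: 73.1
tool_pos: [0.4911, 0.1629, 0.1655]
tool_rot: [179.6, -0.0, 94.3]
force: [-6.5, -2.2, 21.4]
grip_width: 0.0009
```

The force reached 21 N and the handle barely moved, so the keeper is on its stop. Now I'll retreat.

Emit:
servo_tool --increments '[[[0, 0, -0.01, 0, 0, 0, -1], [0, 0, -0.04, 0, 0, 0, -1], [0, 0, -0.08, 0, 0, 0, -1], [0, 0, -0.12, 0, 0, 0, -1], [0, 0, -0.16, 0, 0, 0, -1], [0.03, 0, -0.18, 0, 0, 0, -1], [0.06, 0, -0.18, 0, 0, 0, -1], [0.09, 0, -0.18, 0, 0, 0, -1], [0.09, 0, -0.18, 0, 0, 0, -1], [0.09, 0, -0.18, 0, 0, 0, -1], [0.09, 0, -0.18, 0, 0, 0, -1]]]'

```text
time_s: 74.2
tool_pos: [0.4835, 0.2511, 0.3407]
tool_rot: [179.8, 0.0, 94.2]
force: [0.5, 0.0, 0.6]
grip_width: 0.0006
```

```bash
python3 - <<'E'
from cell import env
import cv2,numpy as np
from h import *
st(env.get_obs())
for n in('scene','top','wrist'):
    c=env.read_camera(n);f=c['frame'];cv2.imwrite(f'pics/e3_{n}.png',f)
    print(n,[ (q,np.round(proj(c,kp(q,.23,.014)),1)) for q in (0,.06)])
    if n=='scene':
        cv2.imwrite('pics/e3_scenec.png',cv2.resize(f[130:230,270:400],None,fx=6,fy=6,interpolation=cv2.INTER_CUBIC))
E
```

```text
t 74.2 pos [0.4835 0.2511 0.3407] rot [179.8   0.   94.2] q [-10.   5. -22.  83.   2.  92. -27.] F [0.5 0.  0.6] w 0.6
scene [(0, array([[334.4, 163.8]])), (0.06, array([[334.8, 160.8]]))]
top [(0, array([[234.3, 237.5]])), (0.06, array([[233.6, 234.9]]))]
wrist [(0, array([[279.4, 273.2]])), (0.06, array([[285.1, 279.2]]))]
```

View pics/e3_scenec.png

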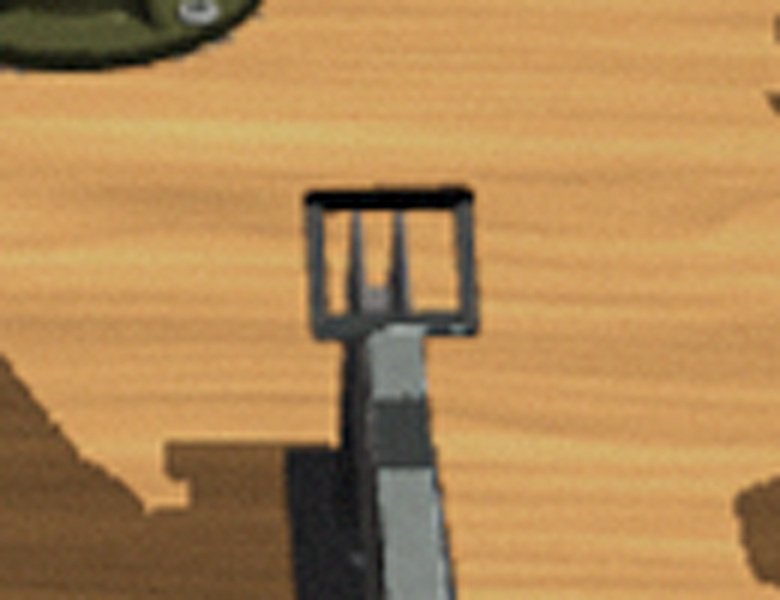

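View pics/e3_scene.png

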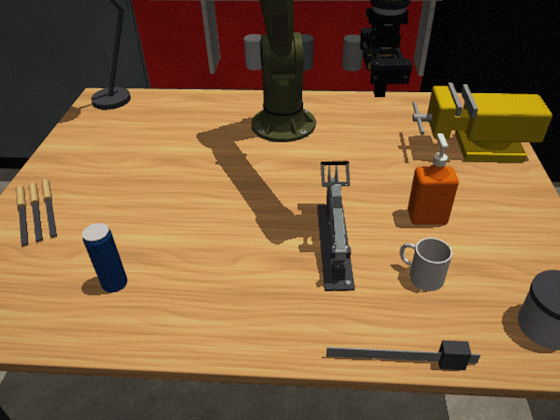

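View pics/e3_top.png

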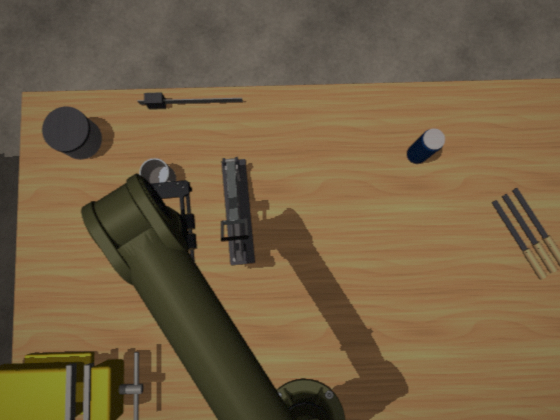

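View pics/e3_wrist.png

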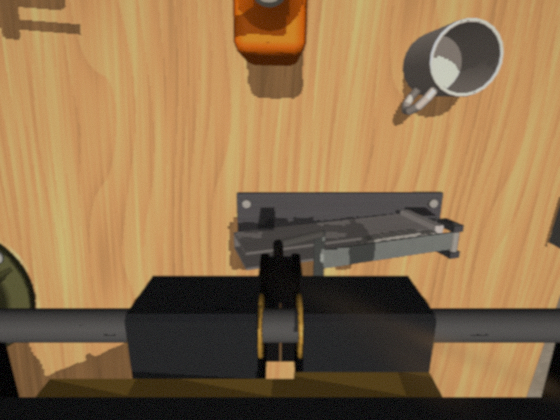

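The handle is now at scene (335, 163.2) and top (234, 237), which matches 0–0.01 rad, and all three bystanders are standing. One closer look at the bolts from the side.

Emit:
servo_tool --increments '[[[0.03, 0.03, 0, 0, 0, 0, -1], [0.06, 0.06, 0, 0, 0, 0, -1], [0.06, 0.06, -0.02, -8, 0, 0, -1], [0.06, 0.06, -0.04, 0, 0, 0, -1], [0.06, 0.06, -0.04, 0, 0, 0, -1], [0.06, 0.06, -0.04, 0, 0, 0, -1]]]'

```text
time_s: 74.95
tool_pos: [0.5396, 0.316, 0.3806]
tool_rot: [179.8, -0.0, 94.2]
force: [-0.4, -0.1, 0.8]
grip_width: 0.0003
```

```bash
python3 - <<'E'
from cell import env
import cv2,numpy as np
from h import *
st(env.get_obs())
c=env.read_camera('wrist');f=c['frame'];cv2.imwrite('pics/e4_wrist.png',f)
u=proj(c,np.array([cp(-.2,0,0),cp(0,0,0)]));print(u)
x0=max(0,int(u[:,0].min())-30);y0=max(0,int(u[:,1].min())-40)
k=f[y0:y0+130,x0:x0+240];cv2.imwrite('pics/e4_c.png',cv2.resize(np.clip(k*1.6,0,255).astype('uint8'),None,fx=3.3,fy=3.3,interpolation=cv2.INTER_CUBIC))
c=env.read_camera('scene');f=c['frame']
k=f[160:300,290:400];cv2.imwrite('pics/e4_s.png',cv2.resize(np.clip(k*1.5,0,255).astype('uint8'),None,fx=4.2,fy=4.2,interpolation=cv2.INTER_CUBIC))
E
```

```text
t 75.0 pos [0.5396 0.316  0.3806] rot [179.8  -0.   94.2] q [-15.  16. -24.  66.   6.  99. -33.] F [-0.4 -0.1  0.8] w 0.3
[[229.53628974 289.93566853]
 [370.62117282 267.47766823]]
```

View pics/e4_c.png

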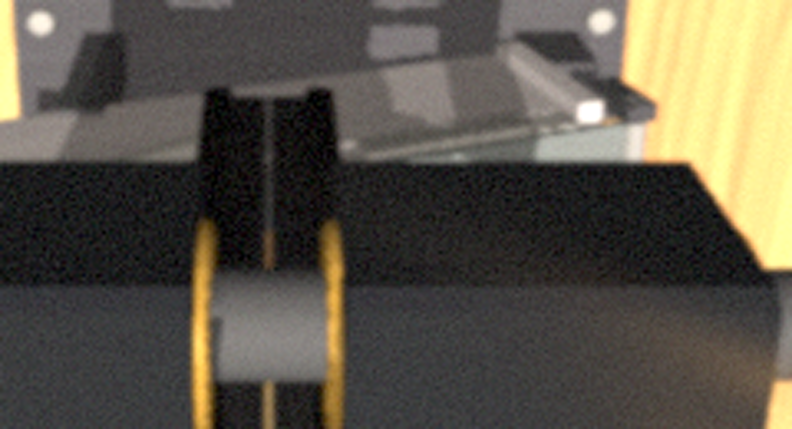

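View pics/e4_s.png

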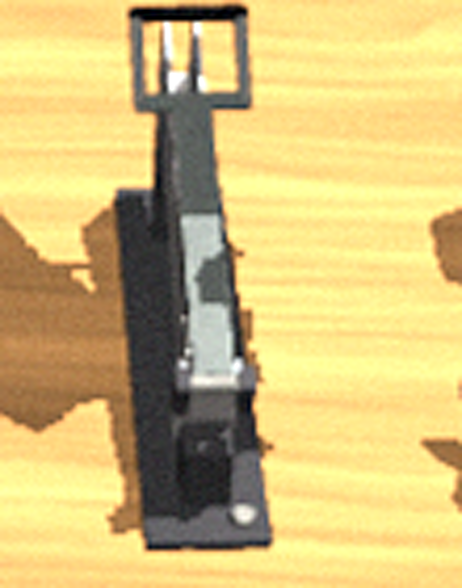

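Emit:
servo_tool --increments '[[[-0.03, 0, 0, 0, 0, 0, -1], [-0.07, 0, 0, 0, 0, 0, -1], [-0.11, 0, 0, 0, 0, 0, -1], [-0.15, 0, 0, 0, 0, 0, -1], [-0.19, 0.01, 0, 0, 0, 0, -1], [-0.23, 0.02, 0, 0, 0, 0, -1], [-0.27, 0.03, 0, 0, 0, 0, -1], [-0.3, 0.03, 0, 0, 0, 0, -1], [-0.32, 0.03, 0.03, 0, 0, 0, -1], [-0.33, 0.03, 0.07, 0, 0, 0, -1], [-0.33, 0.03, 0.11, 0, 0, 0, -1], [-0.33, 0.03, 0.15, 0, 0, 0, -1], [-0.33, 0.03, 0.18, 0, 0, 0, -1], [-0.33, 0.03, 0.18, 0, 0, 0, -1], [-0.33, 0.03, 0.18, 0, 0, 0, -1]]]'

```text
time_s: 76.55
tool_pos: [0.5945, -0.01, 0.2036]
tool_rot: [179.6, 0.0, 94.3]
force: [1.0, -0.6, 0.1]
grip_width: 0.0005
```

```bash
python3 - <<'E'
from cell import env
import cv2,numpy as np
from h import *
st(env.get_obs())
c=env.read_camera('wrist');f=c['frame']
u=proj(c,np.array([cp(-.2,0,0),cp(0,0,0)]));print(u)
cv2.imwrite('pics/e5_wrist.png',np.clip(f*1.5,0,255).astype('uint8'))
E
```

```text
t 76.5 pos [ 0.5945 -0.01    0.2036] rot [179.6   0.   94.3] q [  9.  12. -12.  91.   2.  78.   1.] F [ 1.  -0.6  0.1] w 0.5
[[104.80818549 -96.52613308]
 [419.11850004 -52.71786824]]
```

View pics/e5_wrist.png

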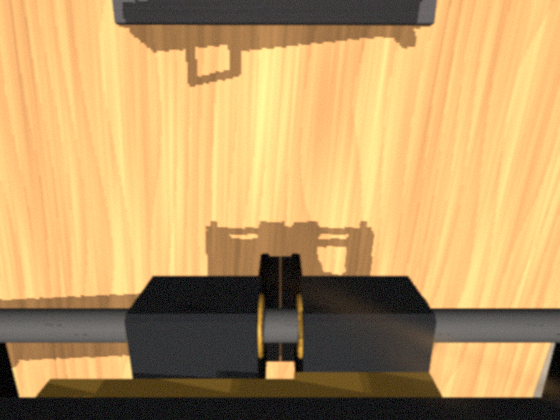

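Emit:
servo_tool --increments '[[[0, 0, -0.01, 0, 8, 0, -1], [0, 0, -0.02, 0, 16, 0, -1], [0, 0, -0.03, 0, 24, 0, -1], [0, 0, -0.04, 0, 32, 0, -1], [0, 0, -0.04, 0, 38, 0, -1], [0, 0, -0.04, 0, 38, 0, -1], [0, 0, -0.04, 0, 38, 0, -1], [0, 0, -0.04, 0, 38, 0, -1]]]'

```text
time_s: 77.4
tool_pos: [0.594, -0.008, 0.2433]
tool_rot: [179.5, -37.9, 94.8]
force: [-0.6, -0.4, -0.4]
grip_width: 0.0004
```

```bash
python3 - <<'E'
from cell import env
import cv2,numpy as np
from h import *
st(env.get_obs())
c=env.read_camera('wrist');f=c['frame']
u=proj(c,np.array([cp(-.2,0,0),cp(0,0,0)]));print(u)
cv2.imwrite('pics/e6_wrist.png',np.clip(f*1.5,0,255).astype('uint8'))
x0=max(0,int(u[:,0].min())-60);y0=max(0,int(u[:,1].min())-60)
k=f[y0:y0+180,x0:x0+260];cv2.imwrite('pics/e6_c.png',cv2.resize(np.clip(k*1.8,0,255).astype('uint8'),None,fx=3,fy=3,interpolation=cv2.INTER_CUBIC))
E
```

```text
t 77.4 pos [ 0.594  -0.008   0.2433] rot [179.5 -37.9  94.8] q [ 27.  21.  -9.  84. -31.  91.  27.] F [-0.6 -0.4 -0.4] w 0.4
[[181.06543047  90.13044864]
 [368.52125547 128.11403713]]
```

View pics/e6_wrist.png

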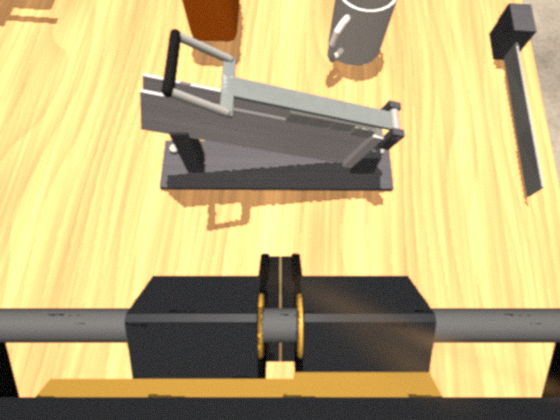

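View pics/e6_c.png

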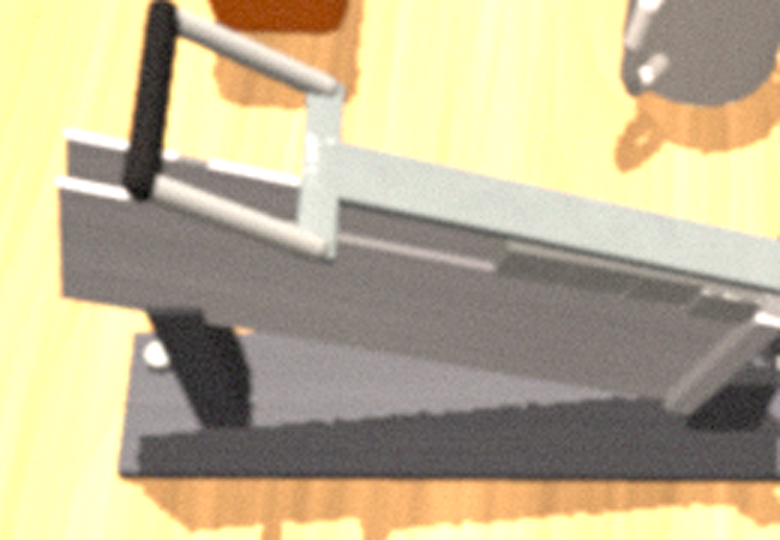

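The crop shows the heads as one unbroken row under the keeper, from crop x≈497 down to the stop at about 770. The keeper lies parallel to the rails and the arm is clear of everything, so I'm handing in.

```bash
python3 -c "
from cell import env
o=env.get_obs();print(o['time_s'],o['force'],abs(o['joint_velocities']).max())
print(env.sign_off())"
```

```text
77.45 [ 0.5023708   0.30840737 -0.07113607] 0.49938227535089463
the job is handed in; nothing more can be done
None
```

I handed the job in at 77.5 s: all four bolts on the bench are in the chute and the keeper is fully down. No verdict was reported.

- **Keeper up:** I swung it to about 1.28 rad and checked that in the pictures before loading.
- **Bolts:** Only four were present. They did not slide down by themselves, so I pushed each one down to the stop. Before closing the keeper, the pictures showed four heads packed against the stop, head up. A last side view shows them as one unbroken row under the keeper. I could not see the shanks, and I checked that the bolts were at rest only by eye.
- **Keeper down:** After I swung it down, the pictures put it at about 0.03 rad. I pressed the handle until the force reached 21 N with almost no movement. The pictures then agreed with 0 to 0.01 rad.
- **Bystanders:** The mug, pump bottle and spray can were standing where they began, judged by eye in the final pictures. I never touched them.
- **Arm:** It ended clear of everything, with under 1 N on the tool. The last reading before hand-in still showed a small leftover joint motion.

I did not notice the grip slackening or a bolt being knocked aside during the run.

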